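Refit the spindle of the label-roll stand

ROBOT

A 6-joint arm with a two-finger parallel gripper is mounted at the origin on a cart in front of the work surface, level with it; the furniture and walls round the work are solid. World frame = base frame: x ahead of the robot, y to its left, z up, the work surface at z = 0. Lengths are in mm, angles in rad, forces in N, time in s.
With the tool pointing down it reaches from about 350 to 775 mm from the base axis. Payload 7.3 kg.
Tool frame: the origin (TCP) lies at the very end of the fingers, on their centre line; the grasp point (between the pads) lies 19 mm behind it; z points along the fingers, y is the line along which they close (so a half turn about z gives the same grasp; the last joint's range is limited). The gripper opens to 92 mm and grips with 3 to 60 N. Pads are 19 mm wide; open, the fingers measure 130 mm over their backs; the gripper's body (75 mm by 190 mm) begins 47 mm behind the grasp point.
Start: joints at [-1.295, 0.342, 1.524, -0, 1.275, -0.146], TCP at [214.961, -478.996, 226.741] pointing down, gripper open.
Joint ranges: [-2.53, 2.53], [-0.77, 2.02], [0.04, 2.7], [-1, 4.14], [0.28, 2.66], [-3.11, 3.11]. Speed limits (rad/s): [2.57, 2.57, 3.14, 3.14, 3.14, 3.14].

INTERFACE

Orientations are given as [roll, pitch, yaw] about the fixed x, y, z axes, in that order (R = Rz(yaw) Ry(pitch) Rx(roll)).
In Python, from plant import bot gives the robot as it stands.
- The arm moves only by the tool send_rows, never from a script. Its argument "rows" is a list of rows, each an object of numbers: "x", "y", "z": the shift along the tool's x, y, z in units of 0.2 m (1.0 is 0.2 m); "ax", "ay", "az": the turn, a rotation vector about the tool's x, y, z in units of 60 degrees (1.0 is 60 degrees); "jaw": the opening, from -1 (shut) to 1 (fully open), so that 0 is half open. In form: [{"x": .., "y": .., "z": .., "ax": .., "ay": .., "az": .., "jaw": ..}, ...]. A call has exactly 10 rows; each row is the pose to reach, as a shift and turn from the pose commanded when the call began, along the tool's axes at that moment; what a row does not reach only later rows make up. A row lasts 1/8 s, in which the tool goes at most 62.5 mm and 10.7 degrees, less where a joint would pass 70% of its speed; a pose out of reach is approached as far as the arm can. A call with a number of a shift or a turn outside -1 to 1 is refused whole. A call with a gripper value outside its range is refused whole. The fingers move at their own pace and stop on an object; the grip force is fixed at half the most. Time passes only in rows, so rows that repeat a pose let the fingers close, or fill a call up. It gives the time, the measured TCP pose, the force, the opening and the grip force at its end, in the units of the state.
- bot.get_obs(): the state, without advancing time (a new reading comes with each control period).
- bot.capture(name): name is "scene" or "top" or "wrist"; returns (picture, depth): 400x640x3 uint8, red, green, blue; 400x640 float32, mm along the optical axis (not along the pixel's ray), 0 where there is no reading.
- bot.camera_model(name): a dict with "vertical_fov" (degrees; the focal length in pixels is half the picture's height over the tangent of half this angle, whatever the lens; pixels are square), "cx", "cy" (the principal point, pixels), "R" (3x3) and "t" (3): a world point X has camera coordinates R X + t; the wrist camera has in their place "T_tool_cam" (4x4, takes a point from camera to tool coordinates, whose origin is the TCP and whose axes are the flange's). Camera axes: x right, y down, z forward; pixel columns grow to the right and rows downward; lengths in mm; the calibration is good to about 2 mm. A picture is of the moment at which its call begins: read the wrist's pose just before it. camera_model takes no time and is no camera call.
- bot.close_job(): hands the job in; it is judged then, once.
The state is a dict: "time": time; "joint_positions": joint angles; "dq": joint speeds; "tau": joint torques, N m; "tool_pos": TCP position; "tcp_rot": TCP orientation; "contact_force": force on the tool from outside, world axes, zero at the start; "moment": the same for the moment, N m; "grip_width": finger opening in mm; "finger_force": force on a finger pad.
Only numpy, scipy, OpenCV 4.12 (cv2) and the standard library are available. Lean on these libraries where they do the work, as an engineer would, in place of code of your own. Each camera call takes 0.05 s, during which the arm holds its last target. There are 200 camera calls.

TASK

Put the label roll back on its stand: lift the steel spindle off its rest by the middle, slide its tapered nose through the near boss partway into the roll, let go, then take a fresh hold back by the knob and push it home until it bottoms on the end cap and the spring ball clicks into its groove, so that the roll hangs on it. How deep the cap sits must be felt: push gently, never ram or force the spindle, and leave the white tub, the praline case and the dipping fork where they are.

Things in the scene. Friction and masses are not known exactly. Their poses are not given: they have to be found in the camera images.
- spindle: Steel rod, 16 mm diameter, 244 mm long, about 0.3 kg, lying level in its rest, axis 50 mm above the table. Origin on its axis at mid-length (about its balance point); +y runs towards the nose, z up at the start. A black knob at the tail (-y). Grasp across it from above. Held at one end it may sag in the grip; pushed partway in and let go, its tail droops up to 10 mm.
- nose (a point): Tip of the spindle's nose, on its axis, 122 mm from the origin; same axes as the spindle. The last 18 mm are a cone, 16 down to 5 mm diameter. A groove for the spring ball, 9 mm diameter and 12 mm long, begins 24 mm back from the tip.
- knob (a point): Middle of the knurled knob on the spindle's tail, 116 mm behind its origin; same axes as the spindle. The knob is 26 mm in diameter, 12 mm long (it is the last 12 mm of the 244).
- rest: Fixed rest that carries the spindle: a foot 56 x 188 x 6 mm with two V saddles, each 14 mm thick along y and about 56 mm high, at y = -78 and +68 mm; the rod is free to grasp between them, over the foot. Origin under the middle of the foot, on the table; y along the spindle.
- stand: Label-roll stand fixed to the bench, 120 (x) x 196 (y) mm base, two grey cheeks. Origin under it, on the table; +y = push direction, z up. Bore axis level along y, 56 mm up. From the mouth along y: near boss 0-40 mm, open gap with the roll 40-102, far boss 102-154, then the end cap. Both bores 17.8 mm diameter, bosses 31 mm outside. Nothing on it is higher than 95 mm.
- mouth (a point): Centre of the bore's mouth on the near face of the near boss, 76 mm from the stand's origin towards -y, 56 mm above the table; same axes as the stand.
- roll: Roll of paper labels, 72 mm diameter, 58 mm wide, core hole 22 mm, about 0.12 kg, loose in a cradle between the cheeks. Origin at its centre, y along its core. In the cradle its core lies 6 mm below the bore's axis; the spindle's cone lifts it as it goes through, so that in the end it hangs about 2 mm higher. Before the far boss takes it, the nose can sag or rise up to 5 mm.
- latch (a joint): Spring ball in the end cap, m of upward travel: 0 with the bore empty, 0.0015 to 0.003 riding on the full rod, near 0 again once in the groove, which is when the nose is at, or up to about 2 mm short of, the cap's inner face. That face is hard and lies 148 to 180 mm from the mouth, not measured. Before it, the push takes 3 to 13 N; on it, it rises steeply. Keep below 20 N.
- milky_tub: Bystander: square white plastic tub, 110 x 126 mm, 98 mm high; origin at the centre of its underside.
- lid_case: Bystander: flat clear case of pralines, 109 x 125 x 22 mm; origin at the centre of its underside.
- dip_fork_0: Bystander: small dipping fork with a wooden handle, 206 mm long, 15 mm high, lying flat; origin at the middle of its underside.
Mind the look-alikes: they are no part of the job. What is shaped like the roll but purple or red is not meant.

How it is judged:
By the outcome, as a careful person would: the job done as asked, in the order asked, and still so for the second after the job is handed in, with the robot touching nothing.
It also fails if it takes over 72 s, if anything falls off the work surface, if the arm or the gripper's body presses on something with over 40 N, if the wrist force passes 120 N, or if a joint passes its speed limit or range.

## Working session

There is one attempt and no reset: what is moved stays moved. The work goes in short steps, Python scripts to look and compute and a tool call to move; the robot and the scene stay as the last step left them, time stands still between calls to the robot, and variables do not carry over. Pictures are saved under pics/ and viewed, at most 10 in all, crops included, and the job is handed in when it is done.

Besides the shell and the picture viewer there is one more tool, called after "Call:" as a command line: name --argument value ..., lists and objects as JSON in quotes. send_rows: Moves the arm, as the interface text tells. Its arguments: {"type":"object","properties":{"rows":{"type":"array","items":{"type":"object","properties":{"x":{"type":"number","minimum":-1,"maximum":1},"y":{"type":"number","minimum":-1,"maximum":1},"z":{"type":"number","minimum":-1,"maximum":1},"ax":{"type":"number","minimum":-1,"maximum":1},"ay":{"type":"number","minimum":-1,"maximum":1},"az":{"type":"number","minimum":-1,"maximum":1},"jaw":{"type":"number"}}}}},"required":["rows"]}

```bash
mkdir -p pics; ls; python3 - <<'E'
from plant import bot
import cv2,numpy as np
o=bot.get_obs(); print({k:np.round(v,3).tolist() for k,v in o.items()})
for n in ("scene","top"):
    p,d=bot.capture(n); cv2.imwrite(f"pics/{n}0.png",p[:,:,::-1]); np.save(f"{n}0.npy",d)
    m=bot.camera_model(n); print(n,{k:np.round(v,3).tolist() for k,v in m.items()})
print(bot.camera_model("wrist"))
E
```

```text
pics
{'time': 0.0, 'joint_positions': [-1.295, 0.343, 1.525, -0.0, 1.275, -0.146], 'dq': [0.001, -0.001, -0.001, 0.001, 0.001, 0.0], 'tau': [0.0, -43.124, -24.423, 0.072, 0.056, -0.0], 'tool_pos': [214.848, -478.58, 226.062], 'tcp_rot': [-3.14, -0.0, 0.422], 'contact_force': [0.964, 0.288, -0.039], 'moment': [0.016, 0.008, -0.006], 'finger_force': 0.0, 'grip_width': 91.913}
scene {'vertical_fov': 44.323, 'cx': 317.375, 'cy': 195.957, 'R': [[-0.559, -0.829, -0.02], [-0.499, 0.354, -0.791], [0.663, -0.432, -0.611]], 't': [385.808, 361.329, 1024.218]}
top {'vertical_fov': 49.567, 'cx': 321.202, 'cy': 198.099, 'R': [[0.024, -1.0, 0.005], [-0.987, -0.024, -0.161], [0.162, -0.001, -0.987]], 't': [24.703, 633.327, 1356.465]}
{'vertical_fov': 62.56122130712223, 'cx': 318.9097583603946, 'cy': 204.97820217308842, 'T_tool_cam': array([[ 1.23195983e-03, -9.63034567e-01, -2.69375027e-01,
         7.29831948e+01],
       [ 9.99999001e-01,  1.37329664e-03, -3.36235865e-04,
         8.75025433e-01],
       [ 6.93738581e-04, -2.69374344e-01,  9.63035296e-01,
        -1.57547217e+02],
       [ 0.00000000e+00,  0.00000000e+00,  0.00000000e+00,
         1.00000000e+00]])}
```

View pics/scene0.png

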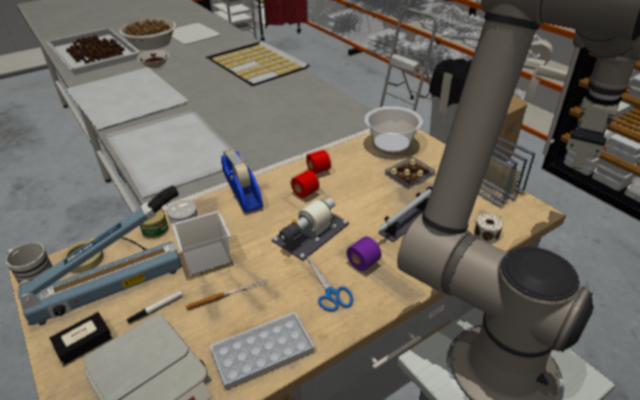

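View pics/top0.png

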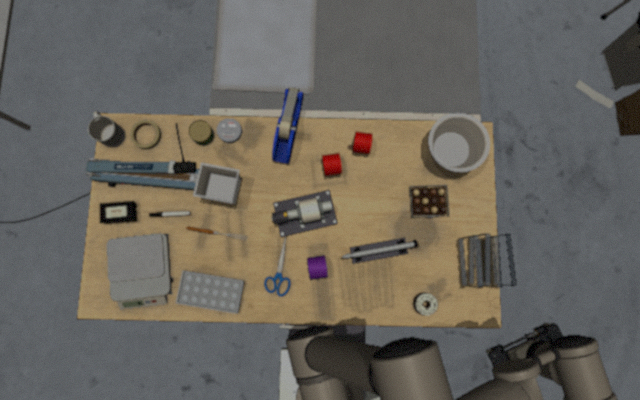

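The scene view shows the stand at about (310,228) and the spindle at about (410,212). In the top view the spindle runs from its nose at (343,258) to its knob at (416,244). The stand is at (306,213) with its mouth at the right end, about (332,206). I'll get rough positions from these.

```bash
cat > h.py <<'E'
from plant import bot
import numpy as np, cv2
from scipy.spatial.transform import Rotation as Rt
def cam(n,o=None):
    m=bot.camera_model(n); f=200/np.tan(np.radians(m["vertical_fov"])/2)
    if n=="wrist":
        o=o or bot.get_obs(); T=np.array(m["T_tool_cam"]); R=Rt.from_euler("xyz",o["tcp_rot"]).as_matrix()
        Rw=R@T[:3,:3]; c=R@T[:3,3]+np.array(o["tool_pos"])
    else:
        Rw=np.array(m["R"]).T; c=-Rw@np.array(m["t"])
    return f,m["cx"],m["cy"],Rw,c
def ray(C,uv,z):   # pixels onto plane z
    f,cx,cy,Rw,c=C; uv=np.atleast_2d(uv).astype(float)
    d=np.c_[(uv[:,0]-cx)/f,(uv[:,1]-cy)/f,np.ones(len(uv))]@Rw.T
    return c+d*((z-c[2])/d[:,2])[:,None]
def cloud(C,d):
    f,cx,cy,Rw,c=C; v,u=np.mgrid[:d.shape[0],:d.shape[1]]
    return np.stack([(u-cx)/f*d,(v-cy)/f*d,d],-1)@Rw.T+c
def proj(C,X):
    f,cx,cy,Rw,c=C; p=(np.atleast_2d(X)-c)@Rw; return np.c_[p[:,0]/p[:,2]*f+cx,p[:,1]/p[:,2]*f+cy]
def look(n,name):
    o=bot.get_obs(); C=cam(n,o); p,d=bot.capture(n); cv2.imwrite(f"pics/{name}.png",p[:,:,::-1]); np.savez(f"{name}.npz",p=p,d=d,C=np.array(C,dtype=object)); return p,d,C,o
def shift(o,X):    # world displacement -> tool units
    R=Rt.from_euler("xyz",o["tcp_rot"]).as_matrix(); return R.T@(np.array(X)-o["tool_pos"])/200
E
python3 - <<'E'
from h import *
C=cam("top"); P=ray(C,[[343,258],[416,244]],50); print(P.round(0), np.linalg.norm(P[0]-P[1]))
print(ray(C,[[332,206],[277,219]],56).round(0))
print(ray(C,[[273,210],[331,191],[338,220],[279,235]],6).round(0))
print(ray(C,[[428,200],[217,185],[215,232]],20).round(0))
E
```

```text
[[ 441.  -34.   50.]
 [ 491. -267.   50.]] 238.31886751418565
[[607.   5.  56.]
 [560. 180.  56.]]
[[596. 200.   6.]
 [665.   8.   6.]
 [567. -18.   6.]
 [513. 177.   6.]]
[[ 640. -315.   20.]
 [ 673.  389.   20.]
 [ 517.  385.   20.]]
```

Call:
send_rows --rows '[{"x": 0.1,"y": -0.05,"z": 0,"az": -0.1,"jaw": 1},{"x": 0.2,"y": -0.1,"z": 0,"az": -0.2,"jaw": 1},{"x": 0.35,"y": -0.2,"z": 0,"az": -0.35,"jaw": 1},{"x": 0.5,"y": -0.3,"z": 0,"az": -0.5,"jaw": 1},{"x": 0.65,"y": -0.35,"z": 0,"az": -0.6,"jaw": 1},{"x": 0.8,"y": -0.4,"z": 0,"az": -0.7,"jaw": 1},{"x": 0.9,"y": -0.5,"z": 0,"az": -0.8,"jaw": 1},{"x": 0.95,"y": -0.5,"z": 0,"az": -0.9,"jaw": 1},{"x": 0.95,"y": -0.5,"z": 0,"az": -0.9,"jaw": 1},{"x": 0.95,"y": -0.5,"z": 0,"az": -0.9,"jaw": 1}]'

```text
schema error: expected keys x, y, z, ax, ay, az, jaw
```

```bash
python3 - <<'E'
from h import *
o=bot.get_obs(); print(o["time"],o["tool_pos"],o["tcp_rot"],o["joint_positions"], shift(o,[466,-150,200]))
E
```

```text
0.1 [ 214.85610704 -478.64113207  226.12633528] [-3.14027438e+00 -1.57761721e-04  4.21843189e-01] [-1.29498565e+00  3.42644592e-01  1.52490001e+00 -3.73632346e-05
  1.27537525e+00 -1.46021712e-01] [ 1.81841586 -0.98483669  0.13221695]
```

Call:
send_rows --rows '[{"x": 0.1,"y": -0.05,"z": 0,"ax": 0,"ay": 0,"az": -0.1,"jaw": 1},{"x": 0.2,"y": -0.1,"z": 0,"ax": 0,"ay": 0,"az": -0.2,"jaw": 1},{"x": 0.35,"y": -0.2,"z": 0,"ax": 0,"ay": 0,"az": -0.35,"jaw": 1},{"x": 0.5,"y": -0.3,"z": 0,"ax": 0,"ay": 0,"az": -0.5,"jaw": 1},{"x": 0.65,"y": -0.35,"z": 0,"ax": 0,"ay": 0,"az": -0.6,"jaw": 1},{"x": 0.8,"y": -0.4,"z": 0,"ax": 0,"ay": 0,"az": -0.7,"jaw": 1},{"x": 0.9,"y": -0.5,"z": 0,"ax": 0,"ay": 0,"az": -0.8,"jaw": 1},{"x": 0.95,"y": -0.5,"z": 0,"ax": 0,"ay": 0,"az": -0.9,"jaw": 1},{"x": 0.95,"y": -0.5,"z": 0,"ax": 0,"ay": 0,"az": -0.9,"jaw": 1},{"x": 0.95,"y": -0.5,"z": 0,"ax": 0,"ay": 0,"az": -0.9,"jaw": 1}]'

```text
time: 1.35
tool_pos: [347.1, -310.2, 226.5]
tcp_rot: [-3.141, -0.0, 1.362]
contact_force: [0.8, 0.6, 0.4]
grip_width: 91.9
finger_force: 0.0
```

```bash
python3 - <<'E'
from h import *
o=bot.get_obs(); print(o["time"],o["tool_pos"],o["tcp_rot"],o["joint_positions"], shift(o,[466,-150,200]))
E
```

```text
1.35 [ 347.05083778 -310.16437695  226.53363513] [-3.14116191e+00 -7.58753891e-05  1.36208650e+00] [-8.94070826e-01  2.33394857e-01  1.67836828e+00 -2.26933633e-04
  1.23021103e+00 -6.85285168e-01] [0.9066633  0.41596779 0.13255781]
```

Call:
send_rows --rows '[{"x": 0.1,"y": 0.05,"z": 0.02,"ax": 0,"ay": 0,"az": -0.05,"jaw": 1},{"x": 0.25,"y": 0.1,"z": 0.04,"ax": 0,"ay": 0,"az": -0.1,"jaw": 1},{"x": 0.4,"y": 0.18,"z": 0.06,"ax": 0,"ay": 0,"az": -0.18,"jaw": 1},{"x": 0.55,"y": 0.25,"z": 0.08,"ax": 0,"ay": 0,"az": -0.25,"jaw": 1},{"x": 0.7,"y": 0.32,"z": 0.1,"ax": 0,"ay": 0,"az": -0.32,"jaw": 1},{"x": 0.8,"y": 0.37,"z": 0.12,"ax": 0,"ay": 0,"az": -0.36,"jaw": 1},{"x": 0.87,"y": 0.4,"z": 0.13,"ax": 0,"ay": 0,"az": -0.4,"jaw": 1},{"x": 0.9,"y": 0.415,"z": 0.13,"ax": 0,"ay": 0,"az": -0.4,"jaw": 1},{"x": 0.9,"y": 0.415,"z": 0.13,"ax": 0,"ay": 0,"az": -0.4,"jaw": 1},{"x": 0.9,"y": 0.415,"z": 0.13,"ax": 0,"ay": 0,"az": -0.4,"jaw": 1}]'

```text
time: 2.6
tool_pos: [465.3, -151.4, 200.8]
tcp_rot: [3.142, 0.0, 1.782]
contact_force: [-0.0, -0.0, 1.4]
grip_width: 91.6
finger_force: 0.0
```

```bash
python3 - <<'E'
from h import *
p,d,C,o=look("wrist","w1"); print(o["time"],o["tool_pos"],o["tcp_rot"])
print(proj(C,[[441,-34,50],[491,-267,50]]))
E
```

```text
2.6 [ 465.26468423 -151.39641612  200.84072345] [3.14158465e+00 3.34445092e-04 1.78194266e+00]
[[319.28592944  55.17331502]
 [318.99309204 299.77285513]]
```

View pics/w1.png

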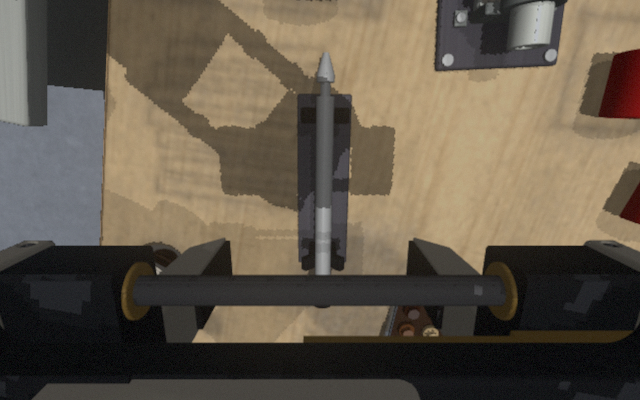

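The spindle's nose is at (326,52) and the rod runs down to (323,265). The stand's corner is at upper right, with its base corners at (447,60) and (551,58). I'll fit the rod axis from depth.

```bash
python3 - <<'E'
from h import *
q=np.load("w1.npz",allow_pickle=True); d=q["d"]; C=q["C"]; P=cloud(C,d)
for v in range(50,268,20):
    r=P[v,300:350]; m=(r[:,2]>44)&(r[:,2]<66); 
    if m.sum(): print(v,(300+np.where(m)[0][[0,-1]]),r[m].mean(0).round(1),r[m][:,2].max().round(1))
print("nose",ray(C,[326,52],50), "mid323,260",ray(C,[[326,90],[323,260]],50))
# rest foot extents z~6
m=(P[...,2]>3)&(P[...,2]<9)
print(ray(C,[[299,95],[352,95]],6))
E
```

```text
70 [317 332] [448.  -45.3  55.3] 57.2
90 [320 329] [451.5 -61.   52.9] 54.6
110 [300 348] [455.  -77.5  53. ] 58.5
130 [316 332] [458.4 -94.4  56. ] 58.1
150 [316 332] [ 462.2 -111.9   55.4] 57.8
170 [315 331] [ 465.2 -130.    55.6] 58.0
190 [315 331] [ 469.3 -148.6   55.6] 57.8
210 [315 330] [ 473.1 -167.9   55.5] 57.5
230 [315 330] [ 477.4 -187.8   55.5] 57.9
250 [315 329] [ 481.4 -208.2   56.2] 58.1
nose [[446.11876173 -30.32216493  50.        ]] mid323,260 [[ 452.81683417  -60.534434     50.        ]
 [ 485.33629847 -221.35611965   50.        ]]
[[427.30286576 -68.08269574   6.        ]
 [479.96664919 -56.72743083   6.        ]]
```

Call:
send_rows --rows '[{"x": 0.003,"y": 0.022,"z": 0.05,"ax": 0,"ay": 0,"az": 0.009,"jaw": 1},{"x": 0.003,"y": 0.022,"z": 0.2,"ax": 0,"ay": 0,"az": 0.009,"jaw": 1},{"x": 0.003,"y": 0.022,"z": 0.4,"ax": 0,"ay": 0,"az": 0.009,"jaw": 1},{"x": 0.003,"y": 0.022,"z": 0.6,"ax": 0,"ay": 0,"az": 0.009,"jaw": 0.6},{"x": 0.003,"y": 0.022,"z": 0.73,"ax": 0,"ay": 0,"az": 0.009,"jaw": 0.3},{"x": 0.003,"y": 0.022,"z": 0.81,"ax": 0,"ay": 0,"az": 0.009,"jaw": 0},{"x": 0.003,"y": 0.022,"z": 0.85,"ax": 0,"ay": 0,"az": 0.009,"jaw": 0},{"x": 0.003,"y": 0.022,"z": 0.85,"ax": 0,"ay": 0,"az": 0.009,"jaw": 0},{"x": 0.003,"y": 0.022,"z": 0.85,"ax": 0,"ay": 0,"az": 0.009,"jaw": -0.2},{"x": 0.003,"y": 0.022,"z": 0.85,"ax": 0,"ay": 0,"az": 0.009,"jaw": -0.4}]'

```text
time: 3.9
tool_pos: [470.1, -149.5, 31.4]
tcp_rot: [3.14, 0.001, 1.774]
contact_force: [0.2, 0.3, 0.1]
grip_width: 31.3
finger_force: 0.0
```

Call:
send_rows --rows '[{"x": 0,"y": 0,"z": 0,"ax": 0,"ay": 0,"az": 0,"jaw": -0.6},{"x": 0,"y": 0,"z": 0,"ax": 0,"ay": 0,"az": 0,"jaw": -0.8},{"x": 0,"y": 0,"z": 0,"ax": 0,"ay": 0,"az": 0,"jaw": -1},{"x": 0,"y": 0,"z": 0,"ax": 0,"ay": 0,"az": 0,"jaw": -1},{"x": 0,"y": 0,"z": 0,"ax": 0,"ay": 0,"az": 0,"jaw": -1},{"x": 0,"y": 0,"z": 0,"ax": 0,"ay": 0,"az": 0,"jaw": -1},{"x": 0,"y": 0,"z": 0,"ax": 0,"ay": 0,"az": 0,"jaw": -1},{"x": 0,"y": 0,"z": 0,"ax": 0,"ay": 0,"az": 0,"jaw": -1},{"x": 0,"y": 0,"z": 0,"ax": 0,"ay": 0,"az": 0,"jaw": -1},{"x": 0,"y": 0,"z": 0,"ax": 0,"ay": 0,"az": 0,"jaw": -1}]'

```text
time: 5.15
tool_pos: [469.4, -149.4, 30.9]
tcp_rot: [-3.141, 0.0, 1.774]
contact_force: [-4.1, -2.5, 4.9]
grip_width: 15.2
finger_force: 30.0
```

Call:
send_rows --rows '[{"x": 0,"y": 0,"z": -0.05,"ax": 0,"ay": 0,"az": 0,"jaw": -1},{"x": 0,"y": 0,"z": -0.15,"ax": 0,"ay": 0,"az": 0,"jaw": -1},{"x": 0,"y": 0,"z": -0.3,"ax": 0,"ay": 0,"az": 0,"jaw": -1},{"x": -0.02,"y": 0.1,"z": -0.42,"ax": 0,"ay": 0,"az": 0,"jaw": -1},{"x": -0.05,"y": 0.3,"z": -0.5,"ax": 0,"ay": 0,"az": -0.03,"jaw": -1},{"x": -0.1,"y": 0.5,"z": -0.5,"ax": 0,"ay": 0,"az": -0.06,"jaw": -1},{"x": -0.13,"y": 0.7,"z": -0.5,"ax": 0,"ay": 0,"az": -0.09,"jaw": -1},{"x": -0.165,"y": 0.85,"z": -0.5,"ax": 0,"ay": 0,"az": -0.098,"jaw": -1},{"x": -0.165,"y": 0.91,"z": -0.5,"ax": 0,"ay": 0,"az": -0.098,"jaw": -1},{"x": -0.165,"y": 0.91,"z": -0.5,"ax": 0,"ay": 0,"az": -0.098,"jaw": -1}]'

```text
time: 6.4
tool_pos: [654.9, -144.3, 130.0]
tcp_rot: [-3.141, -0.001, 1.877]
contact_force: [-0.8, 0.6, -3.5]
grip_width: 15.2
finger_force: 30.0
```

```bash
python3 - <<'E'
from h import *
p,d,C,o=look("wrist","w2"); print(o["time"],o["tool_pos"],o["tcp_rot"],o["contact_force"],o["grip_width"],o["joint_positions"])
E
```

```text
6.4 [ 654.93015934 -144.31166198  130.02679176] [-3.14118687e+00 -7.56413956e-04  1.87715173e+00] [-0.7846169   0.57572567 -3.48837246] 15.24624964876768 [-3.31224496e-01  6.88854332e-01  1.20778472e+00  3.86503147e-04
  1.24572995e+00 -6.37703628e-01]
```

View pics/w2.png

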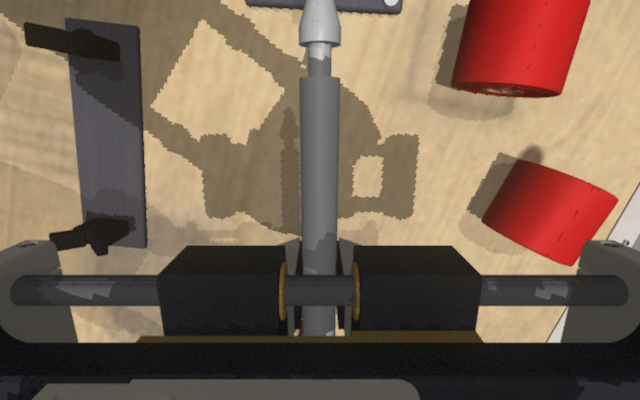

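The rod is gripped and lies straight along image column 320, with its nose at the top edge. Only the stand's base edge shows, at (325,5). I'll move up and over it to see the stand.

Call:
send_rows --rows '[{"x": 0,"y": -0.05,"z": -0.1,"ax": 0,"ay": 0,"az": 0,"jaw": -1},{"x": 0.1,"y": -0.12,"z": -0.2,"ax": 0,"ay": 0,"az": 0,"jaw": -1},{"x": 0.25,"y": -0.2,"z": -0.3,"ax": 0,"ay": 0,"az": 0,"jaw": -1},{"x": 0.4,"y": -0.3,"z": -0.4,"ax": 0,"ay": 0,"az": 0,"jaw": -1},{"x": 0.55,"y": -0.36,"z": -0.4,"ax": 0,"ay": 0,"az": 0,"jaw": -1},{"x": 0.65,"y": -0.4,"z": -0.4,"ax": 0,"ay": 0,"az": 0,"jaw": -1},{"x": 0.7,"y": -0.4,"z": -0.4,"ax": 0,"ay": 0,"az": 0,"jaw": -1},{"x": 0.7,"y": -0.4,"z": -0.4,"ax": 0,"ay": 0,"az": 0,"jaw": -1},{"x": 0.7,"y": -0.4,"z": -0.4,"ax": 0,"ay": 0,"az": 0,"jaw": -1},{"x": 0.7,"y": -0.4,"z": -0.4,"ax": 0,"ay": 0,"az": 0,"jaw": -1}]'

```text
time: 7.7
tool_pos: [536.5, -36.1, 210.5]
tcp_rot: [-3.141, 0.0, 1.876]
contact_force: [-0.1, 0.0, -3.2]
grip_width: 15.0
finger_force: 30.0
```

```bash
python3 - <<'E'
from h import *
p,d,C,o=look("wrist","w3"); print(o["time"],o["tool_pos"],o["tcp_rot"],o["contact_force"],o["grip_width"])
E
```

```text
7.7 [536.47569549 -36.13081734 210.50835901] [-3.14133083e+00  1.21264339e-04  1.87564623e+00] [-0.06529855  0.01203991 -3.22181342] 15.040425420251946
```

View pics/w3.png

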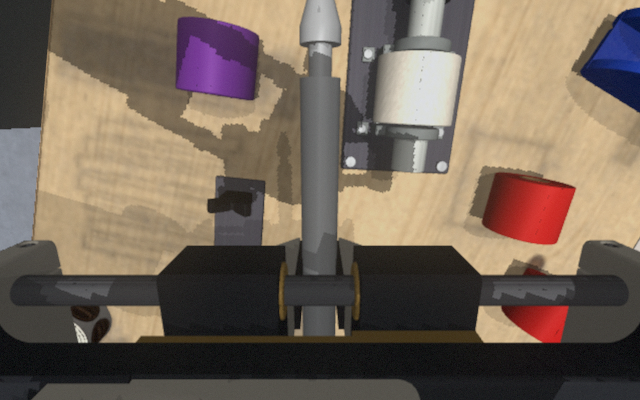

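The stand is clear: near boss at about (408,153), roll at (418,88), far boss at (427,15), and near base corners at (343,168) and (448,172). I'll fit the boss and rod cylinders from depth.

```bash
cat >> h.py <<'E'
from scipy.optimize import least_squares
def cyl(X,r,yaw0):  # near-horizontal cylinder fit: yaw, pitch, lateral offset & height at centroid
    c=X.mean(0)
    def res(p):
        d=np.array([np.cos(p[0])*np.cos(p[1]),np.sin(p[0])*np.cos(p[1]),np.sin(p[1])])
        n=np.array([np.sin(p[0]),-np.cos(p[0]),0]); Y=X-(c+p[2]*n+[0,0,p[3]])
        return np.linalg.norm(Y-np.outer(Y@d,d),axis=1)-r
    s=least_squares(res,[yaw0,0,0,-r/2],loss="soft_l1"); p=s.x
    return p[0],p[1],c+p[2]*np.array([np.sin(p[0]),-np.cos(p[0]),0])+[0,0,p[3]],np.abs(s.fun).mean()
E
python3 - <<'E'
from h import *
q=np.load("w3.npz",allow_pickle=True); d=q["d"]; C=q["C"]; P=cloud(C,d)
def reg(r0,r1,c0,c1,z0,z1):
    X=P[r0:r1,c0:c1].reshape(-1,3); return X[(X[:,2]>z0)&(X[:,2]<z1)]
nb=reg(138,175,370,445,60,76); fb=reg(0,35,395,460,60,76)
print(len(nb),len(fb))
a=cyl(nb,15.5,1.876); b=cyl(fb,15.5,1.876); print("near",a); print("far",b)
both=cyl(np.r_[nb,fb],15.5,1.876); print("both",both)
v=both[2]-both[0]*0
e=np.array([np.cos(both[0]),np.sin(both[0]),0])
print("mouth s:", ((nb-both[2])@e).min(), both[2]+((nb-both[2])@e).min()*e)
rod=reg(85,235,295,345,200,260); r=cyl(rod,8,1.876); print("rod",r)
R=reg(0,40,295,345,200,260);er=np.array([np.cos(r[0]),np.sin(r[0]),0]);print("nose s",((R-r[2])@er).max(), r[2]+((R-r[2])@er).max()*er)
print(ray(C,[[343.5,170],[450,173]],0))
print("rows", [(v,np.round(P[v,408],0).tolist()) for v in range(140,182,4)])
E
```

```text
1022 1086
near (np.float64(1.8231822054889162), np.float64(0.013029064213415103), array([606.85087527,  23.15701316,  55.13507514]), np.float64(0.6061283934294424))
far (np.float64(1.8356652391683221), np.float64(-0.007341976938988458), array([578.57300268, 131.84596058,  53.51992491]), np.float64(0.6087010976489554))
both (np.float64(1.8253647605567118), np.float64(-0.013997837012074977), array([592.2820244 ,  79.1420258 ,  54.29600621]), np.float64(0.6172979130333796))
mouth s: -73.19789344403104 [610.71528699   8.30314923  54.29600621]
rod (np.float64(1.871570393665408), np.float64(0.012679942741776373), array([520.97527896,  15.33760337, 229.48901321]), np.float64(0.3844687962638418))
nose s 57.94984463201191 [503.80708045  70.68593174 229.48901321]
[[560.46831565 -18.13412856   0.        ]
 [676.29780349  14.89449681   0.        ]]
rows [(140, [598.0, 34.0, 71.0]), (144, [599.0, 31.0, 70.0]), (148, [601.0, 28.0, 70.0]), (152, [602.0, 24.0, 70.0]), (156, [603.0, 21.0, 70.0]), (160, [605.0, 18.0, 70.0]), (164, [606.0, 14.0, 70.0]), (168, [607.0, 11.0, 70.0]), (172, [631.0, 2.0, -1.0]), (176, [632.0, -3.0, 0.0]), (180, [634.0, -7.0, -1.0])]
```

```bash
python3 - <<'E'
from h import *
q=np.load("w3.npz",allow_pickle=True); P=cloud(q["C"],q["d"])
print(P[175:240,490:570,2].max(), P[290:340,510:560].reshape(-1,3).max(0))
o=bot.get_obs(); print(shift(o,[646.5,-129.1,110]), (o["tcp_rot"][2]-1.828)/1.0472)
E
```

```text
368.0456916534415 [875.14014735  32.43956925 368.04569165]
[-0.60906181  0.38560026  0.50204911] 0.0455350756426831
```

Call:
send_rows --rows '[{"x": -0.05,"y": 0.03,"z": 0,"ax": 0,"ay": 0,"az": 0.01,"jaw": -1},{"x": -0.15,"y": 0.1,"z": 0,"ax": 0,"ay": 0,"az": 0.02,"jaw": -1},{"x": -0.3,"y": 0.2,"z": 0,"ax": 0,"ay": 0,"az": 0.03,"jaw": -1},{"x": -0.45,"y": 0.3,"z": 0.02,"ax": 0,"ay": 0,"az": 0.045,"jaw": -1},{"x": -0.56,"y": 0.36,"z": 0.1,"ax": 0,"ay": 0,"az": 0.045,"jaw": -1},{"x": -0.609,"y": 0.386,"z": 0.25,"ax": 0,"ay": 0,"az": 0.045,"jaw": -1},{"x": -0.609,"y": 0.386,"z": 0.4,"ax": 0,"ay": 0,"az": 0.045,"jaw": -1},{"x": -0.609,"y": 0.386,"z": 0.5,"ax": 0,"ay": 0,"az": 0.045,"jaw": -1},{"x": -0.609,"y": 0.386,"z": 0.5,"ax": 0,"ay": 0,"az": 0.045,"jaw": -1},{"x": -0.609,"y": 0.386,"z": 0.5,"ax": 0,"ay": 0,"az": 0.045,"jaw": -1}]'

```text
time: 9.0
tool_pos: [647.2, -129.0, 111.5]
tcp_rot: [3.14, 0.001, 1.829]
contact_force: [0.3, -0.3, -2.2]
grip_width: 15.4
finger_force: 30.0
```

```bash
python3 - <<'E'
from h import *
p,d,C,o=look("scene","s1"); print(o["time"],o["tool_pos"],o["tcp_rot"],o["contact_force"],o["joint_positions"])
print(shift(o,[646.5,-129.1,37]), (o["tcp_rot"][2]-1.828)/1.0472)
e=np.array([np.cos(1.8254),np.sin(1.8254),0]); print(proj(C,[np.array([610.7,8.3,56]),np.array(o["tool_pos"])+[0,0,19]+122*e]))
cv2.imwrite("pics/s1c.png",cv2.resize(p[130:290,220:440,::-1],None,fx=3,fy=3))
E
```

```text
9.0 [ 647.24477933 -129.00731319  111.52613383] [3.14034191e+00 9.91632905e-04 1.82892118e+00] [ 0.25616654 -0.33919122 -2.21812986] [-3.12684262e-01  6.85413255e-01  1.26892840e+00 -1.71168522e-04
  1.18566276e+00 -5.70745558e-01]
[ 0.00087202 -0.00418489  0.37262504] 0.0008796614427939
[[330.34337941 201.43289742]
 [334.72823612 176.73283949]]
```

View pics/s1c.png

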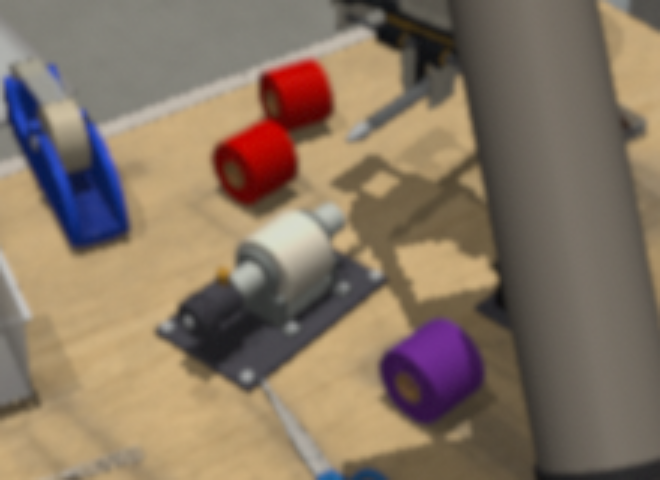

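The crop shows the held nose at about (350,137) and the near boss's mouth at about (335,216), both as predicted. I'll descend to bore height with the nose 20 mm short of the mouth.

Call:
send_rows --rows '[{"x": 0,"y": -0.003,"z": 0.05,"ax": 0,"ay": 0,"az": 0,"jaw": -1},{"x": 0,"y": -0.003,"z": 0.15,"ax": 0,"ay": 0,"az": 0,"jaw": -1},{"x": 0,"y": -0.003,"z": 0.25,"ax": 0,"ay": 0,"az": 0,"jaw": -1},{"x": 0,"y": -0.003,"z": 0.33,"ax": 0,"ay": 0,"az": 0,"jaw": -1},{"x": 0,"y": -0.003,"z": 0.37,"ax": 0,"ay": 0,"az": 0,"jaw": -1},{"x": 0,"y": -0.003,"z": 0.37,"ax": 0,"ay": 0,"az": 0,"jaw": -1},{"x": 0,"y": -0.003,"z": 0.37,"ax": 0,"ay": 0,"az": 0,"jaw": -1},{"x": 0,"y": -0.003,"z": 0.37,"ax": 0,"ay": 0,"az": 0,"jaw": -1},{"x": 0,"y": -0.003,"z": 0.37,"ax": 0,"ay": 0,"az": 0,"jaw": -1},{"x": 0,"y": -0.003,"z": 0.37,"ax": 0,"ay": 0,"az": 0,"jaw": -1}]'

```text
time: 10.3
tool_pos: [646.0, -128.6, 37.0]
tcp_rot: [3.141, 0.0, 1.829]
contact_force: [-0.3, 0.4, -2.1]
grip_width: 15.8
finger_force: 30.0
```

```bash
python3 - <<'E'
from h import *
p,d,C,o=look("wrist","w4"); print(o["time"],o["tool_pos"],o["tcp_rot"],o["contact_force"]); t=np.array(o["tool_pos"])
P=cloud(C,d); e=np.array([np.cos(1.8254),np.sin(1.8254),0]); n=np.array([e[1],-e[0],0])
print(shift(o,[646.5,-129.1,37]))
def reg(r0,r1,c0,c1,z0,z1):
    X=P[r0:r1,c0:c1].reshape(-1,3); return X[(X[:,2]>z0)&(X[:,2]<z1)]
X=reg(0,235,290,350,50,80); s=(X-t)@e; print(s.min(),s.max())
rod=X[(s>20)&(s<85)]; r=cyl(rod,8,1.825); print("rod",r[:2],r[2],"lat to tool",(r[2]-t)@n)
for a in range(20,190,8):
    m=(s>a)&(s<a+8)
    if m.sum()>5: print(a,m.sum(),"lat",np.percentile((X[m]-t)@n,[2,98]).round(1),"z",np.percentile(X[m][:,2],98).round(1))
E
```

```text
10.3 [ 645.96549425 -128.6400085    36.96504021] [3.14129317e+00 2.94446033e-04 1.82920946e+00] [-0.28853398  0.40138523 -2.05409828]
[-0.0029066   0.0019961  -0.00017335]
20.0178509067925 111.57306217894275
rod (np.float64(1.826870169285161), np.float64(0.01203348825613324)) [632.34984501 -74.88726556  55.9193071 ] lat to tool 0.36154262446161206
20 504 lat [-7.3  8.1] z 64.3
28 655 lat [-7.2  7.9] z 64.5
36 686 lat [-7.1  8.2] z 64.6
44 730 lat [-7.4  8. ] z 64.7
52 764 lat [-7.3  7.8] z 64.6
60 804 lat [-7.2  8. ] z 64.8
68 845 lat [-7.1  7.8] z 65.1
76 903 lat [-7.5  7.8] z 65.1
84 560 lat [-6.2  6.8] z 64.6
92 840 lat [-6.8  7.6] z 65.1
100 931 lat [-6.8  7.6] z 65.1
108 255 lat [-5.3  6. ] z 63.8
```

View pics/w4.png

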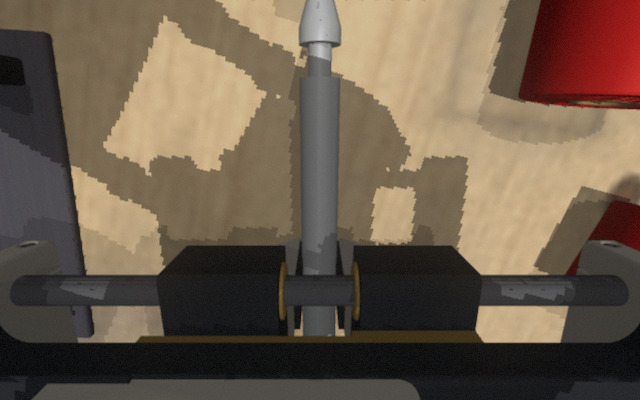

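The rod runs straight along column 320 in the grip. It lines up with the bore to within a few tenths of a mm, with the nose 20 mm short of the mouth. I'll advance gently.

Call:
send_rows --rows '[{"x": 0.01,"y": 0,"z": 0,"ax": 0,"ay": 0,"az": 0,"jaw": -1},{"x": 0.03,"y": 0,"z": 0,"ax": 0,"ay": 0,"az": 0,"jaw": -1},{"x": 0.06,"y": 0,"z": 0,"ax": 0,"ay": 0,"az": 0.003,"jaw": -1},{"x": 0.08,"y": 0,"z": 0,"ax": 0,"ay": 0,"az": 0.003,"jaw": -1},{"x": 0.1,"y": 0.0005,"z": 0,"ax": 0,"ay": 0,"az": 0.003,"jaw": -1},{"x": 0.12,"y": 0.0005,"z": 0,"ax": 0,"ay": 0,"az": 0.003,"jaw": -1},{"x": 0.14,"y": 0.0005,"z": 0,"ax": 0,"ay": 0,"az": 0.003,"jaw": -1},{"x": 0.16,"y": 0.001,"z": 0,"ax": 0,"ay": 0,"az": 0.003,"jaw": -1},{"x": 0.18,"y": 0.001,"z": 0,"ax": 0,"ay": 0,"az": 0.003,"jaw": -1},{"x": 0.2,"y": 0.001,"z": 0,"ax": 0,"ay": 0,"az": 0.003,"jaw": -1}]'

```text
time: 11.6
tool_pos: [635.8, -89.6, 36.7]
tcp_rot: [3.142, 0.0, 1.826]
contact_force: [1.8, 0.4, -2.5]
grip_width: 15.6
finger_force: 30.0
```

```bash
cat > st.py <<'E'
from h import *
o=bot.get_obs(); e=np.array([np.cos(1.8254),np.sin(1.8254),0]); n=np.array([e[1],-e[0],0]); t=np.array(o["tool_pos"]); M=np.array([610.7,8.3,56])
f=np.array(o["contact_force"]); print("t",o["time"],"s %.1f lat %.2f z %.2f"%((t-M)@e,(t-M)@n,t[2]),"F along %.1f lat %.1f z %.1f"%(f@e,f@n,f[2]),"mom",np.round(o["moment"],2),"rot",np.round(o["tcp_rot"],4),o["grip_width"])
E
python3 st.py
```

```text
t 11.6 s -101.1 lat -0.37 z 36.74 F along -0.1 lat 1.9 z -2.5 mom [ 0.1  -0.03 -0.03] rot [3.1415e+00 1.0000e-04 1.8261e+00] 15.634471171452534
```

Call:
send_rows --rows '[{"x": 0.015,"y": 0.001,"z": 0,"ax": 0,"ay": 0,"az": 0,"jaw": -1},{"x": 0.03,"y": 0.001,"z": 0,"ax": 0,"ay": 0,"az": 0,"jaw": -1},{"x": 0.05,"y": 0.001,"z": 0,"ax": 0,"ay": 0,"az": 0,"jaw": -1},{"x": 0.07,"y": 0.001,"z": 0,"ax": 0,"ay": 0,"az": 0,"jaw": -1},{"x": 0.09,"y": 0.001,"z": 0,"ax": 0,"ay": 0,"az": 0,"jaw": -1},{"x": 0.11,"y": 0.001,"z": 0,"ax": 0,"ay": 0,"az": 0,"jaw": -1},{"x": 0.13,"y": 0.001,"z": 0,"ax": 0,"ay": 0,"az": 0,"jaw": -1},{"x": 0.15,"y": 0.001,"z": 0,"ax": 0,"ay": 0,"az": 0,"jaw": -1},{"x": 0.17,"y": 0.001,"z": 0,"ax": 0,"ay": 0,"az": 0,"jaw": -1},{"x": 0.18,"y": 0.001,"z": 0,"ax": 0,"ay": 0,"az": 0,"jaw": -1}]'

```text
time: 12.85
tool_pos: [626.9, -54.7, 36.7]
tcp_rot: [-3.142, 0.0, 1.826]
contact_force: [-0.6, -0.3, -4.2]
grip_width: 15.0
finger_force: 30.0
```

```bash
python3 st.py
```

```text
t 12.85 s -65.1 lat -0.22 z 36.70 F along -0.1 lat -0.7 z -4.2 mom [-0.06 -0.16 -0.01] rot [-3.1415e+00  1.0000e-04  1.8263e+00] 14.994878478480143
```

Call:
send_rows --rows '[{"x": 0.015,"y": 0,"z": 0,"ax": 0,"ay": 0,"az": 0,"jaw": -1},{"x": 0.03,"y": 0,"z": 0,"ax": 0,"ay": 0,"az": 0,"jaw": -1},{"x": 0.05,"y": 0,"z": 0,"ax": 0,"ay": 0,"az": 0,"jaw": -1},{"x": 0.07,"y": 0,"z": 0,"ax": 0,"ay": 0,"az": 0,"jaw": -1},{"x": 0.09,"y": 0,"z": 0,"ax": 0,"ay": 0,"az": 0,"jaw": -1},{"x": 0.11,"y": 0,"z": 0,"ax": 0,"ay": 0,"az": 0,"jaw": -1},{"x": 0.13,"y": 0,"z": 0,"ax": 0,"ay": 0,"az": 0,"jaw": -1},{"x": 0.15,"y": 0,"z": 0,"ax": 0,"ay": 0,"az": 0,"jaw": -1},{"x": 0.165,"y": 0,"z": 0,"ax": 0,"ay": 0,"az": 0,"jaw": -1},{"x": 0.17,"y": 0,"z": 0,"ax": 0,"ay": 0,"az": 0,"jaw": -1}]'

```text
time: 14.1
tool_pos: [618.4, -22.0, 36.8]
tcp_rot: [3.141, 0.0, 1.826]
contact_force: [0.7, -1.7, -4.7]
grip_width: 15.2
finger_force: 30.0
```

```bash
python3 st.py
```

```text
t 14.1 s -31.2 lat -0.18 z 36.76 F along -1.8 lat 0.3 z -4.7 mom [-0.32 -0.2  -0.  ] rot [3.1415e+00 3.0000e-04 1.8263e+00] 15.205477928960986
```

Call:
send_rows --rows '[{"x": 0,"y": 0,"z": 0,"ax": 0,"ay": 0,"az": 0,"jaw": -0.4},{"x": 0,"y": 0,"z": 0,"ax": 0,"ay": 0,"az": 0,"jaw": 0},{"x": 0,"y": 0,"z": 0,"ax": 0,"ay": 0,"az": 0,"jaw": 0},{"x": 0,"y": 0,"z": 0,"ax": 0,"ay": 0,"az": 0,"jaw": 0},{"x": 0,"y": 0,"z": 0,"ax": 0,"ay": 0,"az": 0,"jaw": 0},{"x": 0,"y": 0,"z": -0.05,"ax": 0,"ay": 0,"az": 0,"jaw": 0},{"x": 0,"y": 0,"z": -0.15,"ax": 0,"ay": 0,"az": 0,"jaw": 0},{"x": 0,"y": 0,"z": -0.3,"ax": 0,"ay": 0,"az": 0,"jaw": 0},{"x": 0,"y": 0,"z": -0.45,"ax": 0,"ay": 0,"az": 0,"jaw": 0},{"x": 0,"y": 0,"z": -0.5,"ax": 0,"ay": 0,"az": 0,"jaw": 0}]'

```text
time: 15.35
tool_pos: [619.5, -22.3, 139.4]
tcp_rot: [3.138, 0.002, 1.826]
contact_force: [-0.3, -0.2, -0.3]
grip_width: 45.8
finger_force: 0.0
```

Call:
send_rows --rows '[{"x": -0.05,"y": 0,"z": 0,"ax": 0,"ay": 0,"az": 0,"jaw": 0},{"x": -0.15,"y": 0,"z": -0.1,"ax": 0,"ay": 0,"az": 0,"jaw": 0},{"x": -0.3,"y": 0,"z": -0.2,"ax": 0,"ay": 0,"az": 0,"jaw": 0},{"x": -0.45,"y": 0,"z": -0.25,"ax": 0,"ay": 0,"az": 0,"jaw": 0},{"x": -0.6,"y": 0,"z": -0.25,"ax": 0,"ay": 0,"az": 0,"jaw": 0},{"x": -0.7,"y": 0,"z": -0.25,"ax": 0,"ay": 0,"az": 0,"jaw": 0},{"x": -0.75,"y": 0,"z": -0.25,"ax": 0,"ay": 0,"az": 0,"jaw": 0},{"x": -0.75,"y": 0,"z": -0.25,"ax": 0,"ay": 0,"az": 0,"jaw": 0},{"x": -0.75,"y": 0,"z": -0.25,"ax": 0,"ay": 0,"az": 0,"jaw": 0},{"x": -0.75,"y": 0,"z": -0.25,"ax": 0,"ay": 0,"az": 0,"jaw": 0}]'

```text
time: 16.6
tool_pos: [656.2, -166.3, 186.9]
tcp_rot: [3.142, 0.0, 1.827]
contact_force: [-0.1, -0.2, 0.0]
grip_width: 46.0
finger_force: 0.0
```

```bash
python3 st.py; python3 - <<'E'
from h import *
p,d,C,o=look("wrist","w5")
E
```

```text
t 16.6 s -180.4 lat 0.11 z 186.89 F along -0.2 lat -0.2 z 0.0 mom [-0.05 -0.17 -0.01] rot [3.1415 0.     1.8272] 45.96521042478555
```

View pics/w5.png

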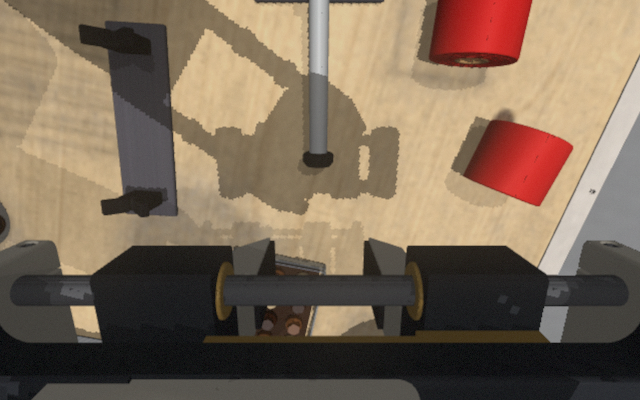

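The spindle stays in the boss with its knob at (318,158) and the rod straight up column 318. The praline case is behind, at (290,310), and well clear. I'll measure the tail's droop.

```bash
python3 - <<'E'
from h import *
q=np.load("w5.npz",allow_pickle=True); P=cloud(q["C"],q["d"]); e=np.array([np.cos(1.8254),np.sin(1.8254),0]); n=np.array([e[1],-e[0],0]); M=np.array([610.7,8.3,56])
X=P[0:175,285:355].reshape(-1,3); X=X[(X[:,2]>30)&(X[:,2]<80)]; s=(X-M)@e
for a in range(-165,-20,8):
    m=(s>a)&(s<a+8)
    if m.sum()>5: print(a,m.sum(),"lat",np.percentile((X[m]-M)@n,[2,98]).round(1),"z",np.percentile(X[m][:,2],95).round(1))
r=X[(s>-130)&(s<-60)]; c=cyl(r,8,1.825); print(c,(c[2]-M)@e,(c[2]-M)@n); print(s.min())
C=P[250:335,265:325].reshape(-1,3); C=C[(C[:,2]>10)&(C[:,2]<40)]; print("case max s",((C-M)@e).max())
E
```

```text
-157 144 lat [-12.6  11.5] z 58.6
-149 293 lat [-13.4  12.4] z 59.1
-141 162 lat [-8.1  7. ] z 54.5
-133 175 lat [-8.1  6.9] z 54.8
-125 162 lat [-8.   6.8] z 55.5
-117 180 lat [-8.   6.7] z 55.9
-109 179 lat [-7.9  6.6] z 56.5
-101 183 lat [-7.9  6.6] z 56.9
-93 190 lat [-7.8  7.4] z 57.5
-85 204 lat [-7.7  7.3] z 58.0
-77 195 lat [-7.7  7.1] z 58.4
-69 207 lat [-7.6  7.1] z 59.0
-61 209 lat [-7.6  7. ] z 59.3
-53 217 lat [-7.5  6.9] z 60.0
-45 230 lat [-7.5  7.6] z 60.7
-37 235 lat [-7.4  7.5] z 61.1
-29 122 lat [-7.4  7.4] z 61.3
(np.float64(1.8200109548912498), np.float64(0.062200128823397614), array([633.76753471, -82.39668257,  48.52646658]), np.float64(0.45444360258248806)) -93.58274358120758 -0.5191257873321472
-154.61516550626118
case max s -262.6590109962004
```

Call:
send_rows --rows '[{"x": 0.05,"y": 0,"z": 0.05,"ax": 0,"ay": 0.01,"az": 0,"jaw": 0},{"x": 0.15,"y": -0.003,"z": 0.15,"ax": 0,"ay": 0.03,"az": 0,"jaw": 0},{"x": 0.24,"y": -0.003,"z": 0.3,"ax": 0,"ay": 0.059,"az": 0,"jaw": 0},{"x": 0.268,"y": -0.003,"z": 0.45,"ax": 0,"ay": 0.059,"az": 0,"jaw": 0},{"x": 0.268,"y": -0.003,"z": 0.6,"ax": 0,"ay": 0.059,"az": 0,"jaw": 0},{"x": 0.268,"y": -0.003,"z": 0.7,"ax": 0,"ay": 0.059,"az": 0,"jaw": 0},{"x": 0.268,"y": -0.003,"z": 0.77,"ax": 0,"ay": 0.059,"az": 0,"jaw": 0},{"x": 0.268,"y": -0.003,"z": 0.793,"ax": 0,"ay": 0.059,"az": 0,"jaw": 0},{"x": 0.268,"y": -0.003,"z": 0.793,"ax": 0,"ay": 0.059,"az": 0,"jaw": 0},{"x": 0.268,"y": -0.003,"z": 0.793,"ax": 0,"ay": 0.059,"az": 0,"jaw": 0}]'

```text
time: 17.9
tool_pos: [642.7, -115.7, 29.0]
tcp_rot: [3.14, -0.061, 1.826]
contact_force: [-0.3, -0.9, -0.3]
grip_width: 46.3
finger_force: 0.0
```

```bash
python3 st.py
```

```text
t 17.9 s -128.1 lat -0.28 z 29.03 F along -0.8 lat -0.5 z -0.3 mom [-0.02 -0.08 -0.01] rot [ 3.1402 -0.0609  1.8261] 46.28365128916024
```

Close.

Call:
send_rows --rows '[{"x": 0,"y": -0.001,"z": 0.003,"ax": 0,"ay": 0,"az": 0,"jaw": -0.3},{"x": 0,"y": -0.001,"z": 0.003,"ax": 0,"ay": 0,"az": 0,"jaw": -0.6},{"x": 0,"y": -0.001,"z": 0.003,"ax": 0,"ay": 0,"az": 0,"jaw": -1},{"x": 0,"y": -0.001,"z": 0.003,"ax": 0,"ay": 0,"az": 0,"jaw": -1},{"x": 0,"y": -0.001,"z": 0.003,"ax": 0,"ay": 0,"az": 0,"jaw": -1},{"x": 0,"y": -0.001,"z": 0.003,"ax": 0,"ay": 0,"az": 0,"jaw": -1},{"x": 0,"y": -0.001,"z": 0.003,"ax": 0,"ay": 0,"az": 0,"jaw": -1},{"x": 0,"y": -0.001,"z": 0.003,"ax": 0,"ay": 0,"az": 0,"jaw": -1},{"x": 0,"y": -0.001,"z": 0.003,"ax": 0,"ay": 0,"az": 0,"jaw": -1},{"x": 0,"y": -0.001,"z": 0.003,"ax": 0,"ay": 0,"az": 0,"jaw": -1}]'

```text
time: 19.15
tool_pos: [642.0, -115.5, 27.6]
tcp_rot: [3.141, -0.062, 1.826]
contact_force: [0.1, -0.4, -0.0]
grip_width: 15.1
finger_force: 30.0
```

```bash
python3 st.py
```

```text
t 19.15 s -127.7 lat -0.91 z 27.55 F along -0.4 lat 0.0 z -0.0 mom [-0.07 -0.19 -0.08] rot [ 3.1415 -0.0616  1.8261] 15.146015685253017
```

Call:
send_rows --rows '[{"x": 0,"y": 0,"z": -0.005,"ax": 0,"ay": -0.006,"az": 0,"jaw": -1},{"x": 0,"y": 0.001,"z": -0.01,"ax": 0,"ay": -0.012,"az": 0,"jaw": -1},{"x": -0.001,"y": 0.001,"z": -0.016,"ax": 0,"ay": -0.02,"az": 0,"jaw": -1},{"x": -0.001,"y": 0.002,"z": -0.022,"ax": 0,"ay": -0.028,"az": 0,"jaw": -1},{"x": -0.002,"y": 0.002,"z": -0.028,"ax": 0,"ay": -0.036,"az": 0,"jaw": -1},{"x": -0.002,"y": 0.003,"z": -0.034,"ax": 0,"ay": -0.043,"az": 0,"jaw": -1},{"x": -0.003,"y": 0.003,"z": -0.04,"ax": 0,"ay": -0.051,"az": 0,"jaw": -1},{"x": -0.003,"y": 0.003,"z": -0.046,"ax": 0,"ay": -0.059,"az": 0,"jaw": -1},{"x": -0.003,"y": 0.003,"z": -0.046,"ax": 0,"ay": -0.059,"az": 0,"jaw": -1},{"x": -0.003,"y": 0.003,"z": -0.046,"ax": 0,"ay": -0.059,"az": 0,"jaw": -1}]'

```text
time: 20.4
tool_pos: [642.7, -116.4, 36.6]
tcp_rot: [-3.141, -0.0, 1.826]
contact_force: [0.6, 0.1, -2.5]
grip_width: 15.4
finger_force: 30.0
```

```bash
python3 st.py
```

```text
t 20.4 s -128.7 lat -0.43 z 36.56 F along -0.1 lat 0.6 z -2.5 mom [ 0.14 -0.09 -0.04] rot [-3.1414e+00 -3.0000e-04  1.8260e+00] 15.432369137133
```

Call:
send_rows --rows '[{"x": 0.01,"y": 0,"z": 0,"ax": 0,"ay": 0,"az": 0,"jaw": -1},{"x": 0.02,"y": 0,"z": 0,"ax": 0,"ay": 0,"az": 0,"jaw": -1},{"x": 0.03,"y": 0,"z": 0,"ax": 0,"ay": 0,"az": 0,"jaw": -1},{"x": 0.04,"y": 0,"z": 0,"ax": 0,"ay": 0,"az": 0,"jaw": -1},{"x": 0.05,"y": 0,"z": 0,"ax": 0,"ay": 0,"az": 0,"jaw": -1},{"x": 0.06,"y": 0,"z": 0,"ax": 0,"ay": 0,"az": 0,"jaw": -1},{"x": 0.07,"y": 0,"z": 0,"ax": 0,"ay": 0,"az": 0,"jaw": -1},{"x": 0.08,"y": 0,"z": 0,"ax": 0,"ay": 0,"az": 0,"jaw": -1},{"x": 0.09,"y": 0,"z": 0,"ax": 0,"ay": 0,"az": 0,"jaw": -1},{"x": 0.1,"y": 0,"z": 0,"ax": 0,"ay": 0,"az": 0,"jaw": -1}]'

```text
time: 21.65
tool_pos: [637.7, -97.0, 36.7]
tcp_rot: [-3.142, 0.0, 1.826]
contact_force: [-0.2, -4.2, -0.6]
grip_width: 15.3
finger_force: 30.0
```

```bash
python3 st.py
```

```text
t 21.65 s -108.7 lat -0.37 z 36.68 F along -4.0 lat -1.3 z -0.6 mom [-0.59 -0.28 -0.02] rot [-3.1416e+00  1.0000e-04  1.8262e+00] 15.304922610355154
```

Call:
send_rows --rows '[{"x": 0.007,"y": 0,"z": 0,"ax": 0,"ay": 0,"az": 0,"jaw": -1},{"x": 0.014,"y": 0,"z": 0,"ax": 0,"ay": 0,"az": 0,"jaw": -1},{"x": 0.021,"y": 0,"z": 0,"ax": 0,"ay": 0,"az": 0,"jaw": -1},{"x": 0.028,"y": 0,"z": 0,"ax": 0,"ay": 0,"az": 0,"jaw": -1},{"x": 0.035,"y": 0,"z": 0,"ax": 0,"ay": 0,"az": 0,"jaw": -1},{"x": 0.042,"y": 0,"z": 0,"ax": 0,"ay": 0,"az": 0,"jaw": -1},{"x": 0.049,"y": 0,"z": 0,"ax": 0,"ay": 0,"az": 0,"jaw": -1},{"x": 0.056,"y": 0,"z": 0,"ax": 0,"ay": 0,"az": 0,"jaw": -1},{"x": 0.063,"y": 0,"z": 0,"ax": 0,"ay": 0,"az": 0,"jaw": -1},{"x": 0.07,"y": 0,"z": 0,"ax": 0,"ay": 0,"az": 0,"jaw": -1}]'

```text
time: 22.9
tool_pos: [634.0, -83.4, 36.5]
tcp_rot: [-3.141, -0.0, 1.826]
contact_force: [0.4, -3.0, -2.7]
grip_width: 15.1
finger_force: 30.0
```

```bash
python3 st.py
```

```text
t 22.9 s -94.6 lat -0.52 z 36.48 F along -3.0 lat -0.3 z -2.7 mom [-0.47 -0.24 -0.01] rot [-3.1412e+00 -3.0000e-04  1.8261e+00] 15.087446624976613
```

Call:
send_rows --rows '[{"x": 0.009,"y": 0,"z": 0,"ax": 0,"ay": 0,"az": 0,"jaw": -1},{"x": 0.018,"y": 0,"z": 0,"ax": 0,"ay": 0,"az": 0,"jaw": -1},{"x": 0.027,"y": 0,"z": 0,"ax": 0,"ay": 0,"az": 0,"jaw": -1},{"x": 0.036,"y": 0,"z": 0,"ax": 0,"ay": 0,"az": 0,"jaw": -1},{"x": 0.045,"y": 0,"z": 0,"ax": 0,"ay": 0,"az": 0,"jaw": -1},{"x": 0.054,"y": 0,"z": 0,"ax": 0,"ay": 0,"az": 0,"jaw": -1},{"x": 0.063,"y": 0,"z": 0,"ax": 0,"ay": 0,"az": 0,"jaw": -1},{"x": 0.072,"y": 0,"z": 0,"ax": 0,"ay": 0,"az": 0,"jaw": -1},{"x": 0.08,"y": 0,"z": 0,"ax": 0,"ay": 0,"az": 0,"jaw": -1},{"x": 0.085,"y": 0,"z": 0,"ax": 0,"ay": 0,"az": 0,"jaw": -1}]'

```text
time: 24.15
tool_pos: [629.9, -67.1, 36.7]
tcp_rot: [-3.142, 0.0, 1.826]
contact_force: [1.1, -3.3, -3.1]
grip_width: 15.4
finger_force: 30.0
```

```bash
python3 st.py
```

```text
t 24.15 s -77.8 lat -0.40 z 36.66 F along -3.5 lat 0.3 z -3.1 mom [-0.47 -0.27  0.  ] rot [-3.1416e+00  1.0000e-04  1.8261e+00] 15.368432001576428
```

Call:
send_rows --rows '[{"x": 0.003,"y": 0,"z": 0,"ax": 0,"ay": 0,"az": 0,"jaw": -1},{"x": 0.006,"y": 0,"z": 0,"ax": 0,"ay": 0,"az": 0,"jaw": -1},{"x": 0.009,"y": 0,"z": 0,"ax": 0,"ay": 0,"az": 0,"jaw": -1},{"x": 0.012,"y": 0,"z": 0,"ax": 0,"ay": 0,"az": 0,"jaw": -1},{"x": 0.015,"y": 0,"z": 0,"ax": 0,"ay": 0,"az": 0,"jaw": -1},{"x": 0.017,"y": 0,"z": 0,"ax": 0,"ay": 0,"az": 0,"jaw": -1},{"x": 0.018,"y": 0,"z": 0,"ax": 0,"ay": 0,"az": 0,"jaw": -1},{"x": 0.019,"y": 0,"z": 0,"ax": 0,"ay": 0,"az": 0,"jaw": -1},{"x": 0.02,"y": 0,"z": 0,"ax": 0,"ay": 0,"az": 0,"jaw": -1},{"x": 0.02,"y": 0,"z": 0,"ax": 0,"ay": 0,"az": 0,"jaw": -1}]'

```text
time: 25.4
tool_pos: [628.9, -63.3, 36.7]
tcp_rot: [-3.142, 0.0, 1.826]
contact_force: [0.3, -2.3, -2.4]
grip_width: 15.2
finger_force: 30.0
```

```bash
python3 st.py
```

```text
t 25.4 s -73.9 lat -0.40 z 36.65 F along -2.3 lat -0.3 z -2.4 mom [-0.41 -0.16  0.01] rot [-3.1416e+00  1.0000e-04  1.8261e+00] 15.24912105549866
```

Tip at about 145.6. Continue in 3–4 mm steps.

Call:
send_rows --rows '[{"x": 0.002,"y": 0,"z": 0,"ax": 0,"ay": 0,"az": 0,"jaw": -1},{"x": 0.004,"y": 0,"z": 0,"ax": 0,"ay": 0,"az": 0,"jaw": -1},{"x": 0.006,"y": 0,"z": 0,"ax": 0,"ay": 0,"az": 0,"jaw": -1},{"x": 0.008,"y": 0,"z": 0,"ax": 0,"ay": 0,"az": 0,"jaw": -1},{"x": 0.01,"y": 0,"z": 0,"ax": 0,"ay": 0,"az": 0,"jaw": -1},{"x": 0.011,"y": 0,"z": 0,"ax": 0,"ay": 0,"az": 0,"jaw": -1},{"x": 0.012,"y": 0,"z": 0,"ax": 0,"ay": 0,"az": 0,"jaw": -1},{"x": 0.013,"y": 0,"z": 0,"ax": 0,"ay": 0,"az": 0,"jaw": -1},{"x": 0.014,"y": 0,"z": 0,"ax": 0,"ay": 0,"az": 0,"jaw": -1},{"x": 0.015,"y": 0,"z": 0,"ax": 0,"ay": 0,"az": 0,"jaw": -1}]'

```text
time: 26.65
tool_pos: [628.1, -60.4, 36.7]
tcp_rot: [3.142, 0.0, 1.826]
contact_force: [0.8, -2.5, -2.3]
grip_width: 14.8
finger_force: 30.0
```

```bash
python3 st.py
```

```text
t 26.65 s -70.9 lat -0.41 z 36.67 F along -2.6 lat 0.2 z -2.3 mom [-0.47 -0.28  0.02] rot [3.1416 0.     1.826 ] 14.755410508241804
```

Call:
send_rows --rows '[{"x": 0.002,"y": 0,"z": 0,"ax": 0,"ay": 0,"az": 0,"jaw": -1},{"x": 0.004,"y": 0,"z": 0,"ax": 0,"ay": 0,"az": 0,"jaw": -1},{"x": 0.006,"y": 0,"z": 0,"ax": 0,"ay": 0,"az": 0,"jaw": -1},{"x": 0.008,"y": 0,"z": 0,"ax": 0,"ay": 0,"az": 0,"jaw": -1},{"x": 0.01,"y": 0,"z": 0,"ax": 0,"ay": 0,"az": 0,"jaw": -1},{"x": 0.012,"y": 0,"z": 0,"ax": 0,"ay": 0,"az": 0,"jaw": -1},{"x": 0.014,"y": 0,"z": 0,"ax": 0,"ay": 0,"az": 0,"jaw": -1},{"x": 0.016,"y": 0,"z": 0,"ax": 0,"ay": 0,"az": 0,"jaw": -1},{"x": 0.018,"y": 0,"z": 0,"ax": 0,"ay": 0,"az": 0,"jaw": -1},{"x": 0.018,"y": 0,"z": 0,"ax": 0,"ay": 0,"az": 0,"jaw": -1}]'

```text
time: 27.9
tool_pos: [627.2, -56.8, 36.7]
tcp_rot: [-3.142, -0.0, 1.826]
contact_force: [0.6, -1.5, -2.1]
grip_width: 15.2
finger_force: 30.0
```

```bash
python3 st.py
```

```text
t 27.9 s -67.2 lat -0.40 z 36.66 F along -1.6 lat 0.2 z -2.1 mom [-0.39 -0.22  0.01] rot [-3.1416 -0.      1.8261] 15.182483361508304
```

Call:
send_rows --rows '[{"x": 0.002,"y": 0,"z": 0,"ax": 0,"ay": 0,"az": 0,"jaw": -1},{"x": 0.004,"y": 0,"z": 0,"ax": 0,"ay": 0,"az": 0,"jaw": -1},{"x": 0.006,"y": 0,"z": 0,"ax": 0,"ay": 0,"az": 0,"jaw": -1},{"x": 0.008,"y": 0,"z": 0,"ax": 0,"ay": 0,"az": 0,"jaw": -1},{"x": 0.01,"y": 0,"z": 0,"ax": 0,"ay": 0,"az": 0,"jaw": -1},{"x": 0.012,"y": 0,"z": 0,"ax": 0,"ay": 0,"az": 0,"jaw": -1},{"x": 0.014,"y": 0,"z": 0,"ax": 0,"ay": 0,"az": 0,"jaw": -1},{"x": 0.016,"y": 0,"z": 0,"ax": 0,"ay": 0,"az": 0,"jaw": -1},{"x": 0.018,"y": 0,"z": 0,"ax": 0,"ay": 0,"az": 0,"jaw": -1},{"x": 0.018,"y": 0,"z": 0,"ax": 0,"ay": 0,"az": 0,"jaw": -1}]'

```text
time: 29.15
tool_pos: [626.3, -53.3, 36.7]
tcp_rot: [-3.142, 0.0, 1.826]
contact_force: [0.2, -1.9, -2.7]
grip_width: 14.9
finger_force: 30.0
```

```bash
python3 st.py
```

```text
t 29.15 s -63.6 lat -0.40 z 36.67 F along -1.9 lat -0.3 z -2.7 mom [-0.39 -0.22  0.04] rot [-3.1416  0.      1.8262] 14.863888491119804
```

Call:
send_rows --rows '[{"x": 0.002,"y": 0,"z": 0,"ax": 0,"ay": 0,"az": 0,"jaw": -1},{"x": 0.004,"y": 0,"z": 0,"ax": 0,"ay": 0,"az": 0,"jaw": -1},{"x": 0.006,"y": 0,"z": 0,"ax": 0,"ay": 0,"az": 0,"jaw": -1},{"x": 0.008,"y": 0,"z": 0,"ax": 0,"ay": 0,"az": 0,"jaw": -1},{"x": 0.01,"y": 0,"z": 0,"ax": 0,"ay": 0,"az": 0,"jaw": -1},{"x": 0.012,"y": 0,"z": 0,"ax": 0,"ay": 0,"az": 0,"jaw": -1},{"x": 0.014,"y": 0,"z": 0,"ax": 0,"ay": 0,"az": 0,"jaw": -1},{"x": 0.016,"y": 0,"z": 0,"ax": 0,"ay": 0,"az": 0,"jaw": -1},{"x": 0.018,"y": 0,"z": 0,"ax": 0,"ay": 0,"az": 0,"jaw": -1},{"x": 0.018,"y": 0,"z": 0,"ax": 0,"ay": 0,"az": 0,"jaw": -1}]'

```text
time: 30.4
tool_pos: [625.4, -49.9, 36.7]
tcp_rot: [-3.142, -0.0, 1.826]
contact_force: [0.9, -1.9, -2.3]
grip_width: 15.4
finger_force: 30.0
```

```bash
python3 st.py
```

```text
t 30.4 s -60.0 lat -0.42 z 36.66 F along -2.1 lat 0.4 z -2.3 mom [-0.38 -0.28 -0.02] rot [-3.1416 -0.      1.826 ] 15.398682914283174
```

Call:
send_rows --rows '[{"x": 0.002,"y": 0,"z": 0,"ax": 0,"ay": 0,"az": 0,"jaw": -1},{"x": 0.004,"y": 0,"z": 0,"ax": 0,"ay": 0,"az": 0,"jaw": -1},{"x": 0.006,"y": 0,"z": 0,"ax": 0,"ay": 0,"az": 0,"jaw": -1},{"x": 0.008,"y": 0,"z": 0,"ax": 0,"ay": 0,"az": 0,"jaw": -1},{"x": 0.01,"y": 0,"z": 0,"ax": 0,"ay": 0,"az": 0,"jaw": -1},{"x": 0.012,"y": 0,"z": 0,"ax": 0,"ay": 0,"az": 0,"jaw": -1},{"x": 0.014,"y": 0,"z": 0,"ax": 0,"ay": 0,"az": 0,"jaw": -1},{"x": 0.016,"y": 0,"z": 0,"ax": 0,"ay": 0,"az": 0,"jaw": -1},{"x": 0.018,"y": 0,"z": 0,"ax": 0,"ay": 0,"az": 0,"jaw": -1},{"x": 0.018,"y": 0,"z": 0,"ax": 0,"ay": 0,"az": 0,"jaw": -1}]'

```text
time: 31.65
tool_pos: [624.6, -46.5, 36.7]
tcp_rot: [3.141, 0.0, 1.826]
contact_force: [0.6, -3.4, -1.7]
grip_width: 15.2
finger_force: 30.0
```

```bash
python3 st.py
```

```text
t 31.65 s -56.5 lat -0.38 z 36.69 F along -3.4 lat -0.3 z -1.7 mom [-0.69 -0.26 -0.03] rot [3.1415e+00 1.0000e-04 1.8260e+00] 15.182549865008108
```

Call:
send_rows --rows '[{"x": 0.002,"y": 0,"z": 0,"ax": 0,"ay": 0,"az": 0,"jaw": -1},{"x": 0.004,"y": 0,"z": 0,"ax": 0,"ay": 0,"az": 0,"jaw": -1},{"x": 0.005,"y": 0,"z": 0,"ax": 0,"ay": 0,"az": 0,"jaw": -1},{"x": 0.006,"y": 0,"z": 0,"ax": 0,"ay": 0,"az": 0,"jaw": -1},{"x": 0.007,"y": 0,"z": 0,"ax": 0,"ay": 0,"az": 0,"jaw": -1},{"x": 0.008,"y": 0,"z": 0,"ax": 0,"ay": 0,"az": 0,"jaw": -1},{"x": 0.009,"y": 0,"z": 0,"ax": 0,"ay": 0,"az": 0,"jaw": -1},{"x": 0.01,"y": 0,"z": 0,"ax": 0,"ay": 0,"az": 0,"jaw": -1},{"x": 0.011,"y": 0,"z": 0,"ax": 0,"ay": 0,"az": 0,"jaw": -1},{"x": 0.012,"y": 0,"z": 0,"ax": 0,"ay": 0,"az": 0,"jaw": -1}]'

```text
time: 32.9
tool_pos: [623.9, -44.2, 36.7]
tcp_rot: [3.142, 0.0, 1.826]
contact_force: [0.3, -4.0, -2.6]
grip_width: 15.3
finger_force: 30.0
```

```bash
python3 st.py
```

```text
t 32.9 s -54.1 lat -0.40 z 36.65 F along -4.0 lat -0.7 z -2.6 mom [-0.81 -0.32  0.01] rot [3.1416e+00 2.0000e-04 1.8261e+00] 15.25668537659353
```

Call:
send_rows --rows '[{"x": 0.002,"y": 0,"z": 0,"ax": 0,"ay": 0,"az": 0,"jaw": -1},{"x": 0.004,"y": 0,"z": 0,"ax": 0,"ay": 0,"az": 0,"jaw": -1},{"x": 0.005,"y": 0,"z": 0,"ax": 0,"ay": 0,"az": 0,"jaw": -1},{"x": 0.006,"y": 0,"z": 0,"ax": 0,"ay": 0,"az": 0,"jaw": -1},{"x": 0.007,"y": 0,"z": 0,"ax": 0,"ay": 0,"az": 0,"jaw": -1},{"x": 0.008,"y": 0,"z": 0,"ax": 0,"ay": 0,"az": 0,"jaw": -1},{"x": 0.009,"y": 0,"z": 0,"ax": 0,"ay": 0,"az": 0,"jaw": -1},{"x": 0.01,"y": 0,"z": 0,"ax": 0,"ay": 0,"az": 0,"jaw": -1},{"x": 0.011,"y": 0,"z": 0,"ax": 0,"ay": 0,"az": 0,"jaw": -1},{"x": 0.012,"y": 0,"z": 0,"ax": 0,"ay": 0,"az": 0,"jaw": -1}]'

```text
time: 34.15
tool_pos: [623.3, -41.8, 36.7]
tcp_rot: [3.142, 0.0, 1.826]
contact_force: [1.0, -5.1, -2.4]
grip_width: 15.2
finger_force: 30.0
```

```bash
python3 st.py
```

```text
t 34.15 s -51.6 lat -0.42 z 36.66 F along -5.2 lat -0.3 z -2.4 mom [-0.77 -0.33 -0.01] rot [3.1416 0.     1.8261] 15.192603046348463
```

Call:
send_rows --rows '[{"x": 0.001,"y": 0,"z": 0,"ax": 0,"ay": 0,"az": 0,"jaw": -1},{"x": 0.002,"y": 0,"z": 0,"ax": 0,"ay": 0,"az": 0,"jaw": -1},{"x": 0.003,"y": 0,"z": 0,"ax": 0,"ay": 0,"az": 0,"jaw": -1},{"x": 0.004,"y": 0,"z": 0,"ax": 0,"ay": 0,"az": 0,"jaw": -1},{"x": 0.005,"y": 0,"z": 0,"ax": 0,"ay": 0,"az": 0,"jaw": -1},{"x": 0.006,"y": 0,"z": 0,"ax": 0,"ay": 0,"az": 0,"jaw": -1},{"x": 0.007,"y": 0,"z": 0,"ax": 0,"ay": 0,"az": 0,"jaw": -1},{"x": 0.008,"y": 0,"z": 0,"ax": 0,"ay": 0,"az": 0,"jaw": -1},{"x": 0.009,"y": 0,"z": 0,"ax": 0,"ay": 0,"az": 0,"jaw": -1},{"x": 0.01,"y": 0,"z": 0,"ax": 0,"ay": 0,"az": 0,"jaw": -1}]'

```text
time: 35.4
tool_pos: [622.8, -39.9, 36.7]
tcp_rot: [3.142, 0.0, 1.826]
contact_force: [1.3, -3.7, -1.3]
grip_width: 15.1
finger_force: 30.0
```

```bash
python3 st.py
```

```text
t 35.4 s -49.7 lat -0.42 z 36.66 F along -3.9 lat 0.3 z -1.3 mom [-0.8  -0.33 -0.  ] rot [3.1416e+00 1.0000e-04 1.8261e+00] 15.054509942585785
```

Call:
send_rows --rows '[{"x": 0.001,"y": 0,"z": 0,"ax": 0,"ay": 0,"az": 0,"jaw": -1},{"x": 0.002,"y": 0,"z": 0,"ax": 0,"ay": 0,"az": 0,"jaw": -1},{"x": 0.003,"y": 0,"z": 0,"ax": 0,"ay": 0,"az": 0,"jaw": -1},{"x": 0.004,"y": 0,"z": 0,"ax": 0,"ay": 0,"az": 0,"jaw": -1},{"x": 0.005,"y": 0,"z": 0,"ax": 0,"ay": 0,"az": 0,"jaw": -1},{"x": 0.006,"y": 0,"z": 0,"ax": 0,"ay": 0,"az": 0,"jaw": -1},{"x": 0.007,"y": 0,"z": 0,"ax": 0,"ay": 0,"az": 0,"jaw": -1},{"x": 0.008,"y": 0,"z": 0,"ax": 0,"ay": 0,"az": 0,"jaw": -1},{"x": 0.009,"y": 0,"z": 0,"ax": 0,"ay": 0,"az": 0,"jaw": -1},{"x": 0.01,"y": 0,"z": 0,"ax": 0,"ay": 0,"az": 0,"jaw": -1}]'

```text
time: 36.65
tool_pos: [622.3, -37.9, 36.7]
tcp_rot: [3.142, 0.0, 1.826]
contact_force: [2.0, -3.2, -2.5]
grip_width: 14.9
finger_force: 30.0
```

```bash
python3 st.py
```

```text
t 36.65 s -47.7 lat -0.40 z 36.66 F along -3.6 lat 1.1 z -2.5 mom [-0.76 -0.32  0.  ] rot [3.1416e+00 1.0000e-04 1.8261e+00] 14.942711216477461
```

Call:
send_rows --rows '[{"x": 0.001,"y": 0,"z": 0,"ax": 0,"ay": 0,"az": 0,"jaw": -1},{"x": 0.002,"y": 0,"z": 0,"ax": 0,"ay": 0,"az": 0,"jaw": -1},{"x": 0.003,"y": 0,"z": 0,"ax": 0,"ay": 0,"az": 0,"jaw": -1},{"x": 0.004,"y": 0,"z": 0,"ax": 0,"ay": 0,"az": 0,"jaw": -1},{"x": 0.005,"y": 0,"z": 0,"ax": 0,"ay": 0,"az": 0,"jaw": -1},{"x": 0.006,"y": 0,"z": 0,"ax": 0,"ay": 0,"az": 0,"jaw": -1},{"x": 0.007,"y": 0,"z": 0,"ax": 0,"ay": 0,"az": 0,"jaw": -1},{"x": 0.008,"y": 0,"z": 0,"ax": 0,"ay": 0,"az": 0,"jaw": -1},{"x": 0.009,"y": 0,"z": 0,"ax": 0,"ay": 0,"az": 0,"jaw": -1},{"x": 0.01,"y": 0,"z": 0,"ax": 0,"ay": 0,"az": 0,"jaw": -1}]'

```text
time: 37.9
tool_pos: [621.8, -36.0, 36.6]
tcp_rot: [-3.142, 0.0, 1.826]
contact_force: [2.0, -3.9, -1.4]
grip_width: 15.2
finger_force: 30.0
```

```bash
python3 st.py
```

```text
t 37.9 s -45.7 lat -0.43 z 36.64 F along -4.3 lat 0.9 z -1.4 mom [-0.7  -0.28 -0.08] rot [-3.1416e+00  1.0000e-04  1.8261e+00] 15.164175102168196
```

Call:
send_rows --rows '[{"x": 0.001,"y": 0,"z": 0,"ax": 0,"ay": 0,"az": 0,"jaw": -1},{"x": 0.002,"y": 0,"z": 0,"ax": 0,"ay": 0,"az": 0,"jaw": -1},{"x": 0.003,"y": 0,"z": 0,"ax": 0,"ay": 0,"az": 0,"jaw": -1},{"x": 0.004,"y": 0,"z": 0,"ax": 0,"ay": 0,"az": 0,"jaw": -1},{"x": 0.005,"y": 0,"z": 0,"ax": 0,"ay": 0,"az": 0,"jaw": -1},{"x": 0.006,"y": 0,"z": 0,"ax": 0,"ay": 0,"az": 0,"jaw": -1},{"x": 0.007,"y": 0,"z": 0,"ax": 0,"ay": 0,"az": 0,"jaw": -1},{"x": 0.008,"y": 0,"z": 0,"ax": 0,"ay": 0,"az": 0,"jaw": -1},{"x": 0.009,"y": 0,"z": 0,"ax": 0,"ay": 0,"az": 0,"jaw": -1},{"x": 0.01,"y": 0,"z": 0,"ax": 0,"ay": 0,"az": 0,"jaw": -1}]'

```text
time: 39.15
tool_pos: [621.3, -34.0, 36.6]
tcp_rot: [-3.142, 0.0, 1.826]
contact_force: [-0.0, -4.4, -2.6]
grip_width: 15.0
finger_force: 30.0
```

```bash
python3 st.py
```

```text
t 39.15 s -43.6 lat -0.44 z 36.64 F along -4.3 lat -1.2 z -2.6 mom [-0.56 -0.26 -0.01] rot [-3.1416  0.      1.8261] 14.96828339015373
```

Call:
send_rows --rows '[{"x": 0.001,"y": 0,"z": 0,"ax": 0,"ay": 0,"az": 0,"jaw": -1},{"x": 0.002,"y": 0,"z": 0,"ax": 0,"ay": 0,"az": 0,"jaw": -1},{"x": 0.003,"y": 0,"z": 0,"ax": 0,"ay": 0,"az": 0,"jaw": -1},{"x": 0.004,"y": 0,"z": 0,"ax": 0,"ay": 0,"az": 0,"jaw": -1},{"x": 0.005,"y": 0,"z": 0,"ax": 0,"ay": 0,"az": 0,"jaw": -1},{"x": 0.006,"y": 0,"z": 0,"ax": 0,"ay": 0,"az": 0,"jaw": -1},{"x": 0.007,"y": 0,"z": 0,"ax": 0,"ay": 0,"az": 0,"jaw": -1},{"x": 0.008,"y": 0,"z": 0,"ax": 0,"ay": 0,"az": 0,"jaw": -1},{"x": 0.009,"y": 0,"z": 0,"ax": 0,"ay": 0,"az": 0,"jaw": -1},{"x": 0.009,"y": 0,"z": 0,"ax": 0,"ay": 0,"az": 0,"jaw": -1}]'

```text
time: 40.4
tool_pos: [620.8, -32.3, 36.6]
tcp_rot: [-3.142, -0.0, 1.826]
contact_force: [0.5, -2.1, -2.2]
grip_width: 14.7
finger_force: 30.0
```

```bash
python3 st.py
```

```text
t 40.4 s -41.8 lat -0.42 z 36.64 F along -2.2 lat -0.0 z -2.2 mom [-0.4  -0.27  0.01] rot [-3.1415 -0.      1.8261] 14.689425097427762
```

Call:
send_rows --rows '[{"x": 0.001,"y": 0,"z": 0,"ax": 0,"ay": 0,"az": 0,"jaw": -1},{"x": 0.001,"y": 0,"z": 0,"ax": 0,"ay": 0,"az": 0,"jaw": -1},{"x": 0.002,"y": 0,"z": 0,"ax": 0,"ay": 0,"az": 0,"jaw": -1},{"x": 0.002,"y": 0,"z": 0,"ax": 0,"ay": 0,"az": 0,"jaw": -1},{"x": 0.003,"y": 0,"z": 0,"ax": 0,"ay": 0,"az": 0,"jaw": -1},{"x": 0.003,"y": 0,"z": 0,"ax": 0,"ay": 0,"az": 0,"jaw": -1},{"x": 0.004,"y": 0,"z": 0,"ax": 0,"ay": 0,"az": 0,"jaw": -1},{"x": 0.004,"y": 0,"z": 0,"ax": 0,"ay": 0,"az": 0,"jaw": -1},{"x": 0.005,"y": 0,"z": 0,"ax": 0,"ay": 0,"az": 0,"jaw": -1},{"x": 0.005,"y": 0,"z": 0,"ax": 0,"ay": 0,"az": 0,"jaw": -1}]'

```text
time: 41.65
tool_pos: [620.6, -31.3, 36.7]
tcp_rot: [-3.142, 0.0, 1.826]
contact_force: [0.7, -3.0, -2.2]
grip_width: 14.9
finger_force: 30.0
```

```bash
python3 st.py
```

```text
t 41.65 s -40.9 lat -0.44 z 36.66 F along -3.1 lat -0.1 z -2.2 mom [-0.38 -0.18 -0.03] rot [-3.1416e+00  1.0000e-04  1.8261e+00] 14.946417225578204
```

Call:
send_rows --rows '[{"x": 0.001,"y": 0,"z": 0,"ax": 0,"ay": 0,"az": 0,"jaw": -1},{"x": 0.001,"y": 0,"z": 0,"ax": 0,"ay": 0,"az": 0,"jaw": -1},{"x": 0.002,"y": 0,"z": 0,"ax": 0,"ay": 0,"az": 0,"jaw": -1},{"x": 0.002,"y": 0,"z": 0,"ax": 0,"ay": 0,"az": 0,"jaw": -1},{"x": 0.003,"y": 0,"z": 0,"ax": 0,"ay": 0,"az": 0,"jaw": -1},{"x": 0.003,"y": 0,"z": 0,"ax": 0,"ay": 0,"az": 0,"jaw": -1},{"x": 0.004,"y": 0,"z": 0,"ax": 0,"ay": 0,"az": 0,"jaw": -1},{"x": 0.004,"y": 0,"z": 0,"ax": 0,"ay": 0,"az": 0,"jaw": -1},{"x": 0.005,"y": 0,"z": 0,"ax": 0,"ay": 0,"az": 0,"jaw": -1},{"x": 0.005,"y": 0,"z": 0,"ax": 0,"ay": 0,"az": 0,"jaw": -1}]'

```text
time: 42.9
tool_pos: [620.3, -30.4, 36.7]
tcp_rot: [3.142, 0.0, 1.826]
contact_force: [1.4, -2.4, -2.2]
grip_width: 14.9
finger_force: 30.0
```

```bash
python3 st.py
```

```text
t 42.9 s -39.9 lat -0.42 z 36.65 F along -2.7 lat 0.8 z -2.2 mom [-0.45 -0.28 -0.02] rot [3.1416e+00 1.0000e-04 1.8261e+00] 14.879007871327532
```

Call:
send_rows --rows '[{"x": 0.001,"y": 0,"z": 0,"ax": 0,"ay": 0,"az": 0,"jaw": -1},{"x": 0.001,"y": 0,"z": 0,"ax": 0,"ay": 0,"az": 0,"jaw": -1},{"x": 0.002,"y": 0,"z": 0,"ax": 0,"ay": 0,"az": 0,"jaw": -1},{"x": 0.002,"y": 0,"z": 0,"ax": 0,"ay": 0,"az": 0,"jaw": -1},{"x": 0.003,"y": 0,"z": 0,"ax": 0,"ay": 0,"az": 0,"jaw": -1},{"x": 0.003,"y": 0,"z": 0,"ax": 0,"ay": 0,"az": 0,"jaw": -1},{"x": 0.004,"y": 0,"z": 0,"ax": 0,"ay": 0,"az": 0,"jaw": -1},{"x": 0.004,"y": 0,"z": 0,"ax": 0,"ay": 0,"az": 0,"jaw": -1},{"x": 0.005,"y": 0,"z": 0,"ax": 0,"ay": 0,"az": 0,"jaw": -1},{"x": 0.006,"y": 0,"z": 0,"ax": 0,"ay": 0,"az": 0,"jaw": -1}]'

```text
time: 44.15
tool_pos: [620.4, -30.0, 36.8]
tcp_rot: [3.141, 0.001, 1.826]
contact_force: [1.8, -6.0, -2.0]
grip_width: 15.3
finger_force: 30.0
```

```bash
python3 st.py
```

```text
t 44.15 s -39.5 lat -0.29 z 36.83 F along -6.3 lat 0.2 z -2.0 mom [-1.09 -0.38  0.01] rot [3.1411e+00 1.3000e-03 1.8260e+00] 15.296118530647066
```

Call:
send_rows --rows '[{"x": 0.001,"y": 0,"z": 0,"ax": 0,"ay": 0,"az": 0,"jaw": -1},{"x": 0.001,"y": 0,"z": 0,"ax": 0,"ay": 0,"az": 0,"jaw": -1},{"x": 0.002,"y": 0,"z": 0,"ax": 0,"ay": 0,"az": 0,"jaw": -1},{"x": 0.002,"y": 0,"z": 0,"ax": 0,"ay": 0,"az": 0,"jaw": -1},{"x": 0.003,"y": 0,"z": 0,"ax": 0,"ay": 0,"az": 0,"jaw": -1},{"x": 0.003,"y": 0,"z": 0,"ax": 0,"ay": 0,"az": 0,"jaw": -1},{"x": 0.003,"y": 0,"z": 0,"ax": 0,"ay": 0,"az": 0,"jaw": -1},{"x": 0.003,"y": 0,"z": 0,"ax": 0,"ay": 0,"az": 0,"jaw": -1},{"x": 0.003,"y": 0,"z": 0,"ax": 0,"ay": 0,"az": 0,"jaw": -1},{"x": 0.003,"y": 0,"z": 0,"ax": 0,"ay": 0,"az": 0,"jaw": -1}]'

```text
time: 45.4
tool_pos: [620.4, -29.9, 36.9]
tcp_rot: [3.141, 0.002, 1.826]
contact_force: [0.7, -8.1, -2.9]
grip_width: 14.9
finger_force: 30.0
```

```bash
python3 st.py
```

```text
t 45.4 s -39.4 lat -0.21 z 36.92 F along -8.1 lat -1.4 z -2.9 mom [-1.34 -0.38  0.01] rot [3.1407e+00 2.0000e-03 1.8260e+00] 14.861679599959492
```

The push rose steeply with no further travel, so the spindle is bottomed. The force dropped earlier, at the groove. I'll ease off, release and look.

Call:
send_rows --rows '[{"x": -0.002,"y": 0,"z": 0,"ax": 0,"ay": 0,"az": 0,"jaw": -1},{"x": -0.004,"y": 0,"z": 0,"ax": 0,"ay": 0,"az": 0,"jaw": -0.8},{"x": -0.004,"y": 0,"z": 0,"ax": 0,"ay": 0,"az": 0,"jaw": -0.5},{"x": -0.004,"y": 0,"z": 0,"ax": 0,"ay": 0,"az": 0,"jaw": -0.2},{"x": -0.004,"y": 0,"z": 0,"ax": 0,"ay": 0,"az": 0,"jaw": 0},{"x": -0.004,"y": 0,"z": 0,"ax": 0,"ay": 0,"az": 0,"jaw": 0},{"x": -0.004,"y": 0,"z": 0,"ax": 0,"ay": 0,"az": 0,"jaw": 0},{"x": -0.004,"y": 0,"z": -0.1,"ax": 0,"ay": 0,"az": 0,"jaw": 0},{"x": -0.004,"y": 0,"z": -0.3,"ax": 0,"ay": 0,"az": 0,"jaw": 0},{"x": -0.004,"y": 0,"z": -0.5,"ax": 0,"ay": 0,"az": 0,"jaw": 0}]'

```text
time: 46.65
tool_pos: [619.8, -29.4, 137.5]
tcp_rot: [-3.141, -0.0, 1.826]
contact_force: [0.5, 0.2, 0.4]
grip_width: 45.6
finger_force: 0.0
```

Call:
send_rows --rows '[{"x": -0.05,"y": 0,"z": -0.05,"ax": 0,"ay": 0,"az": 0,"jaw": 0},{"x": -0.1,"y": 0,"z": -0.1,"ax": 0,"ay": 0,"az": 0,"jaw": 0},{"x": -0.2,"y": 0,"z": -0.2,"ax": 0,"ay": 0,"az": 0,"jaw": 0},{"x": -0.3,"y": 0,"z": -0.25,"ax": 0,"ay": 0,"az": 0,"jaw": 0},{"x": -0.35,"y": 0,"z": -0.25,"ax": 0,"ay": 0,"az": 0,"jaw": 0},{"x": -0.35,"y": 0,"z": -0.25,"ax": 0,"ay": 0,"az": 0,"jaw": 0},{"x": -0.35,"y": 0,"z": -0.25,"ax": 0,"ay": 0,"az": 0,"jaw": 0},{"x": -0.35,"y": 0,"z": -0.25,"ax": 0,"ay": 0,"az": 0,"jaw": 0},{"x": -0.35,"y": 0,"z": -0.25,"ax": 0,"ay": 0,"az": 0,"jaw": 0},{"x": -0.35,"y": 0,"z": -0.25,"ax": 0,"ay": 0,"az": 0,"jaw": 0}]'

```text
time: 47.9
tool_pos: [637.7, -96.9, 186.7]
tcp_rot: [3.142, 0.0, 1.826]
contact_force: [-0.4, 0.3, 0.8]
grip_width: 46.1
finger_force: 0.0
```

```bash
python3 st.py; python3 - <<'E'
from h import *
p,d,C,o=look("wrist","w6"); P=cloud(C,d); e=np.array([np.cos(1.8254),np.sin(1.8254),0]); n=np.array([e[1],-e[0],0]); M=np.array([610.7,8.3,56])
X=P[0:235,285:355].reshape(-1,3); X=X[(X[:,2]>30)&(X[:,2]<80)]; s=(X-M)@e; print("knob rear",s.min(), "nose est", np.percentile(s,1)+244)
for a in range(-70,60,8):
    m=(s>a)&(s<a+8)
    if m.sum()>5: print(a,m.sum(),"lat",np.percentile((X[m]-M)@n,[2,98]).round(1),"z",np.percentile(X[m][:,2],95).round(1))
E
```

```text
t 47.9 s -108.6 lat -0.32 z 186.70 F along 0.4 lat -0.3 z 0.8 mom [ 0.01 -0.09  0.01] rot [3.1416e+00 1.0000e-04 1.8265e+00] 46.05701248701951
knob rear -64.61849622170638 nose est 181.24966706843674
-70 76 lat [-10.8  10.6] z 66.9
-62 313 lat [-13.3  13.2] z 68.3
-54 208 lat [-10.7  10.4] z 66.1
-46 179 lat [-7.3  7. ] z 62.9
-38 185 lat [-7.3  7.8] z 63.0
-30 190 lat [-7.2  7.8] z 62.9
-22 210 lat [-8.1  7.7] z 63.0
-14 206 lat [-8.1  7.6] z 63.3
-6 345 lat [-13.4  13.2] z 70.4
2 427 lat [-15.1  14.5] z 71.3
10 436 lat [-14.9  14.3] z 71.3
18 447 lat [-14.8  15.2] z 71.2
26 1088 lat [-26.6  27.5] z 78.9
34 526 lat [-27.2  28.2] z 79.5
42 437 lat [-27.1  28. ] z 70.5
```

View pics/w6.png

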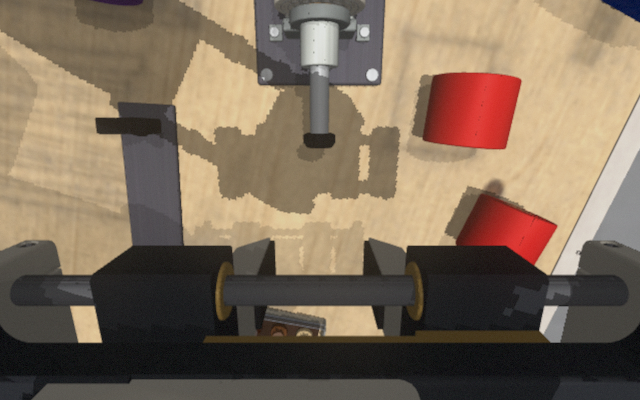

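The spindle is level in both bosses, with its knob at (318,138) and about 180 mm of depth. The robot is clear of everything. Handing in.

```bash
python3 -c "
from plant import bot
print(bot.close_job())"
```

```text
the job is handed in; nothing more can be done
None
```

The spindle is home and the job is handed in. It bottomed on the cap about 180 mm in, with the push at the cap about 8 N; the spring ball's click was felt as a drop in force about 2 mm before that, but the roll hanging on it was not checked directly.

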